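# Load the cheese press and wind it down

### The arm

A 7-joint arm with a two-finger parallel gripper is mounted at the origin on the work surface. World frame = base frame: x ahead of the robot, y to its left, z up, the work surface at z = 0. Lengths are in m, angles in rad, forces in N, time in s.
With the tool pointing down it reaches from about 0.4 to 0.85 m from the base axis. Payload 10.4 kg.
Tool frame: the origin (TCP) lies on the centre line of the jaws, within the pads' length; the fingertips stand 11 mm ahead of it and the grasp point (between the pads) lies 8 mm behind it; z points along the fingers, y is the line along which they close (so a half turn about z gives the same grasp; the last joint's range is limited). The gripper opens to 87 mm and grips with 3 to 60 N. Pads are 19 mm wide; open, the fingers measure 117 mm over their backs; the gripper's body (75 mm by 190 mm) begins 51 mm behind the grasp point.
Start: joints at [1.213, 0.332, -0.065, 1.46, 0.022, 1.35, -0.088], TCP at [0.205, -0.59, 0.234] pointing down, gripper open.
Joint ranges: [-2.6, 2.6], [-0.5, 2.12], [-1.47, 1.34], [0.16, 2.42], [-1.27, 4.41], [0.06, 2.06], [-2.6, 2.6]. Speed limits (rad/s): [2.22, 2.22, 2.79, 2.79, 3.14, 3.14, 3.14].

### API

Orientations are given as a rotation vector (axis times angle).
In Python, from workcell import bot gives the robot as it stands.
- The arm moves only by the tool apply_moves, never from a script. Its argument "motion" is a list of rows, each a list of 3 entries, a list of its own where there are three numbers: the shift along the tool's x, y, z in cm, then the turn, a rotation vector about the tool's x, y, z in degrees, then the closure, from 0 (fully open) to 1 (shut). A call has 1 to 5 rows; each row is the pose to reach, as a shift and turn from the pose commanded when the call began, along the tool's axes at that moment; what a row does not reach only later rows make up. A row lasts 1/10 s, in which the tool goes at most 50 mm and 8.59 degrees, less where a joint would pass 70% of its speed; a pose out of reach is approached as far as the arm can. A call with a gripper value outside its range is refused whole. The fingers move at their own pace and stop on an object; "grip_force" is the grip in N (left out, the last holds). Time passes only in rows, so rows that repeat a pose let the fingers close. It gives the time, the measured TCP pose, the force, the opening and the grip force at its end, in the units of the state.
- bot.sense(): the state, without advancing time (a new reading comes with each control period).
- bot.snapshot(name): name is "side" or "top" or "wrist"; returns the picture (384x512x3 uint8, blue, green, red); there is no depth.
- bot.camera_model(name): a dict with "K" (3x3 intrinsics, pixels), "world_from_camera" (4x4, takes a point from camera to world coordinates). Camera axes: x right, y down, z forward; pixel columns grow to the right and rows downward; lengths in m; the calibration is good to about 2 mm. A picture is of the moment at which its call begins: read the wrist's pose just before it. camera_model takes no time and is no camera call; for the wrist camera it gives the pose at the moment of the call.
- bot.hand_in(): hands the job in; it is judged then, once.
Trained networks look in the newest picture that a camera, given by its name, has taken for a name from the list of things; names that differ only in an ending like _2 or _b are one class to them, and where a whole thing is asked for, a point or a joint stands for the part that bears it (a point fixed in the world has none). Each returns a list of dicts, best first, with "confidence" (0 to 1); they miss things now and then, are a little off and sometimes report something else, mostly with a low value. They report only what shows in the picture. A call takes as long as a camera call. They do not tell look-alikes from the thing itself.
- bot.cut_out(camera, thing): "pixels" (384x512 bool, what is visible of it) and "xy" ([column, row] in pixels, amid what is visible of it).
- bot.spot_point(camera, thing): "xy" ([column, row] in pixels: a listed point, or the origin of a listed thing).
The state is a dict: "time": time; "joint_positions": joint angles; "joint_velocities": joint speeds; "effort": joint torques, N m; "ee_pos": TCP position; "tcp_rot": TCP orientation; "force": force on the tool from outside, world axes, zero at the start; "torque": the same for the moment, N m; "width": finger opening in m; "grasp_force": force on a finger pad.
Only numpy, scipy, OpenCV 4.12 (cv2) and the standard library are available. Lean on these libraries where they do the work, as an engineer would, in place of code of your own. Each camera call takes 0.05 s, during which the arm holds its last target. There are 200 camera calls.

### The job

Take the jar that was left in the drip tray of the cheese press and stand it on the glass board; pack all the filled cheese moulds that are there upright and flat in the drip tray, and push the tray fully home under the pressing plate. Then drop the loose crank over the hex spindle hidden in the collar on top of the press, turning it by feel until it sinks right down, and wind it clockwise until the plate is down at its stop with its springs squeezed. Last, lift the crank off and stand it upright on the glass board again, leaving the press wound down and the other things on the worktop alone.

Things in the scene. Friction and masses are not known exactly. Their poses are not given: they have to be found in the camera images.
- press: the cheese press, fixed. Origin on the worktop under the spindle axis; the tray slides out to its -x. Wooden base board x -255 to 80, y +-129 mm; steel columns 20 mm thick at y = +-116; wooden cross beam (x +-23, y +-135, z 188 to 214 mm) over the axis; under the beam a yoke on the columns that carries, on springs, the wooden pressing plate, 118 (x) x 180 mm (y) and 14 mm thick
- tray (a point): middle of the inner floor of the drip tray, 31 mm above the worktop; its frame is parallel to press. Steel, inside 132 (x) by 196 mm (y), walls 4 mm thick and 14 mm above the floor. It slides along x. All four moulds fit in two rows along y: the two 88 mm ones in one row, the 118 and the 58 mm one in the other
- tray_handle (a point): middle of the top edge of the tray's upright pull handle, on its outer face, 63 mm above the worktop. The handle is a steel strip 90 mm wide (y) and 26 mm high, held 45 mm in front (-x) of the tray's front wall; it looks to -x of tray: push it along +x with the closed fingers
- press_tray (a joint): how far the tray has been pushed in, m: 0 fully out (its middle 180 mm from the spindle axis), 0.18 fully home under the plate, at a stop. It slides with about 3 N and stays where it is left
- press_plate (a joint): how far the plate's springs are squeezed, m: 0 while the plate hangs free, about 0.007 when the yoke is at its lower stop with moulds under the plate
- press_yoke (a joint): how far the yoke with the plate has been wound down, m: 8 mm per clockwise turn seen from above, stop at 0.030. At 0 the plate's underside is 128 mm above the worktop; the moulds' blocks in the tray reach 105 mm. Starts between 0.002 and 0.011. Winding takes about 0.1 N m; it stays where it is left; at the stop the crank turns no further
- spindle (a point): on the press's vertical spindle axis at its shoulder, 216 mm above the worktop; the frame does not turn with it. A hex stud (16 mm across flats, 17 mm high, tip chamfered 4 mm) stands on the shoulder, sunk in a fixed collar, inner radius 21, outer 27.5 mm, rim 18 mm above this point. The angle of the hex is not known
- crank: the loose steel crank, 0.25 kg, upright on the board at first. Origin at the middle of its lower end, the mouth of its hex socket (17.5 mm across flats, 24 mm deep; right within about 10 degrees, every 60 degrees). z up its axis, x along its arm. Hub 36 mm across corners; arm at z 23 to 28 mm, 16 mm wide; balanced near the hub. Seated, its origin is at spindle
- crank_boss (a point): on the crank's axis, 42 mm above its lower end: the middle of the round boss (24 mm diameter, z 28 to 56 mm) on top of the hub. Pinch here to carry, seat and lift off the crank
- knob (a point): middle of the crank's upright wooden knob, 60 mm out along its arm (x), 50 mm above its lower end: 22 mm diameter, z 30 to 70 mm, free to spin on its pin. Pinch it and carry it round in a circle to wind
- board_top (a point): middle of the top of the frosted glass worktop board, fixed, 240 (x) by 150 mm (y), its top 6 mm above the worktop
- jar: a closed glass jar with a steel lid, 54 mm in diameter, 85 mm high; standing in the drip tray at first. Origin under its centre, z up. 0.2 kg
- mould_long: a filled white cheese mould, a closed rigid box 118 (its x) x 58 (y) x 50 mm high, sides drawn in 2.5 mm at the foot; on the middle of its top a fixed wooden pressing block 70 (x) x 30 (y) x 24 mm high: pinch the block across its 30 mm to lift the mould. Origin under its centre, z up. 0.15 to 0.55 kg. May be absent
- mould_mid1: a filled white cheese mould, a closed rigid box 88 (its x) x 58 (y) x 50 mm high, sides drawn in 2.5 mm at the foot; on the middle of its top a fixed wooden pressing block 44 (x) x 30 (y) x 24 mm high: pinch the block across its 30 mm to lift the mould. Origin under its centre, z up. 0.15 to 0.55 kg. May be absent
- mould_mid2: a filled white cheese mould, a closed rigid box 88 (its x) x 58 (y) x 50 mm high, sides drawn in 2.5 mm at the foot; on the middle of its top a fixed wooden pressing block 44 (x) x 30 (y) x 24 mm high: pinch the block across its 30 mm to lift the mould. Origin under its centre, z up. 0.15 to 0.55 kg. May be absent
- mould_small: a filled white cheese mould, a closed rigid box 58 (its x) x 58 (y) x 50 mm high, sides drawn in 2.5 mm at the foot; on the middle of its top a fixed wooden pressing block 34 (x) x 30 (y) x 24 mm high: pinch the block across its 30 mm to lift the mould. Origin under its centre, z up. 0.15 to 0.55 kg. May be absent
- mug: a bystander: white mug, 80 mm wide, 90 mm high, beyond the moulds; leave alone
- tumbler: a bystander: glass tumbler, 72 mm wide, 85 mm high, on the robot's side of the moulds; leave alone
- soap: a bystander: white soap pump bottle, 66 mm wide, 185 mm high, beyond the glass board; leave alone
- pepper_mill: a bystander: dark wooden pepper mill, 54 mm wide, 165 mm high, on the robot's left; leave alone
Not all that is in view belongs to the job. There is more than one size of the crank; the job needs the smallest.

How it is judged:
By the outcome, as a careful person would: the job done as asked, in the order asked, and still so for the second after the job is handed in, with the robot touching nothing.
Of mould_long, mould_mid1, mould_mid2, mould_small only 2 to 4 are there at a start; the rules pass over those that are not, and their reading is None.
At some moment in a run one of mould_long, mould_mid1, mould_mid2, mould_small may be knocked a few centimetres aside while the robot is not near it.
It also fails if it takes over 210 s, if anything falls off the work surface, if the arm or the gripper's body presses on something with over 40 N, if the wrist force passes 120 N, or if a joint passes its speed limit or range.

## Working session

There is one attempt and no reset: what is moved stays moved. The work goes in short steps, Python scripts to look and compute and a tool call to move; the robot and the scene stay as the last step left them, time stands still between calls to the robot, and variables do not carry over. Pictures are saved under pics/ and viewed, at most 14 in all, crops included, and the job is handed in when it is done.

Besides the shell and the picture viewer there is one more tool, called after "Call:" as a command line: name --argument value ..., lists and objects as JSON in quotes. apply_moves: Moves the arm, as the interface text tells. Its arguments: {"type":"object","properties":{"motion":{"type":"array"},"grip_force":{"type":"number"}},"required":["motion"]}

```bash
ls; mkdir -p pics; cat > h.py <<'E'
import numpy as np, cv2
from workcell import bot
from scipy.spatial.transform import Rotation as R
def ray(cam,xy,cm=None):
    m=cm or bot.camera_model(cam); K=np.array(m["K"]);T=np.array(m["world_from_camera"])
    d=T[:3,:3]@np.linalg.solve(K,[xy[0],xy[1],1.]); return T[:3,3],d
def at_z(cam,xy,z,cm=None):
    o,d=ray(cam,xy,cm); return o+d*(z-o[2])/d[2]
def proj(cam,p,cm=None):
    m=cm or bot.camera_model(cam); T=np.linalg.inv(np.array(m["world_from_camera"])); q=np.array(m["K"])@(T[:3,:3]@np.array(p)+T[:3,3]); return q[:2]/q[2]
def tool(p_from,p_to,rot): # shift in tool axes, cm
    return R.from_rotvec(rot).inv().apply(np.array(p_to)-p_from)*100
def st():
    s=bot.sense(); np.set_printoptions(precision=4,suppress=True)
    print("t",s["time"],"pos",np.array(s["ee_pos"]),"rot",np.array(s["tcp_rot"]),"w",s["width"],"F",np.array(s["force"]),"q",np.array(s["joint_positions"])); return s
E
cat > a.py <<'E'
from h import *
s=st(); print(R.from_rotvec(s["tcp_rot"]).as_matrix())
for c in ["side","top"]:
    im=bot.snapshot(c); cv2.imwrite(f"pics/{c}0.png",cv2.resize(im,(800,600),interpolation=cv2.INTER_CUBIC))
    cv2.imwrite(f"pics/{c}_raw.png",im)
    m=bot.camera_model(c); print(c,np.array(m["world_from_camera"]),np.array(m["K"])[0])
    for t,z in [("tray",.031),("tray_handle",.063),("spindle",.216),("crank",.006),("crank_boss",.048),("knob",.056),("board_top",.006),("jar",.031),("mould_long",0),("mould_mid1",0),("mould_mid2",0),("mould_small",0)]:
        for d in bot.spot_point(c,t)[:4]:
            print(c,t,round(d["confidence"],2),np.round(d["xy"],1),at_z(c,d["xy"],z,m)[:2])
E
python3 a.py
```

```text
pics
t 0.0 pos [ 0.2052 -0.59    0.2328] rot [-3.0963 -0.5232  0.0005] w 0.08723845040428228 F [0.0661 0.1226 0.3151] q [ 1.2134  0.3329 -0.0647  1.4609  0.0216  1.3499 -0.0885]
[[ 0.9445  0.3286 -0.0005]
 [ 0.3286 -0.9445  0.0013]
 [-0.0001 -0.0014 -1.    ]]
side [[ 0.9985 -0.0297  0.0457  0.4775]
 [-0.0544 -0.57    0.8199 -1.3453]
 [ 0.0017 -0.8211 -0.5708  1.0405]
 [ 0.      0.      0.      1.    ]] [468.0934   0.     256.5584]
side tray 0.64 [262.3 184.2] [0.5805 0.1136]
side tray_handle 0.64 [263.6 196.3] [ 0.577  -0.0082]
side spindle 0.62 [256.9 119.2] [0.5693 0.2903]
side spindle 0.22 [249.5 291. ] [ 0.5035 -0.5896]
side spindle 0.18 [272.  187.5] [ 0.5902 -0.1731]
side crank 0.87 [224.1 331. ] [ 0.4363 -0.5351]
side crank 0.82 [251.1 288.2] [ 0.5154 -0.3865]
side crank 0.66 [303.9 331.8] [ 0.6493 -0.549 ]
side crank_boss 0.79 [223.3 313.4] [ 0.4357 -0.5109]
side crank_boss 0.7 [306.6 322.3] [ 0.6535 -0.5519]
side crank_boss 0.5 [248.6 273.4] [ 0.5091 -0.3674]
side crank_boss 0.36 [253.8 118.9] [0.5737 0.6274]
side knob 0.63 [287.5 294.3] [ 0.613  -0.4606]
side knob 0.58 [245
[... 1184 characters left out ...]
0.3693]
top crank_boss 0.66 [386.8 162.9] [ 0.6494 -0.5577]
top knob 0.73 [355.1 203.9] [ 0.4999 -0.4403]
top knob 0.7 [365.9 169.5] [ 0.6227 -0.4802]
top knob 0.67 [391.  206.5] [ 0.4929 -0.5667]
top board_top 0.84 [328.  216.3] [ 0.4583 -0.3544]
top board_top 0.15 [227.1 179.7] [0.5847 0.0113]
top jar 0.66 [201.5 173.7] [0.6009 0.1015]
top mould_long 0.63 [331.8 201.4] [ 0.513  -0.3696]
top mould_mid1 0.71 [261.5 218.9] [ 0.4454 -0.1153]
top mould_mid1 0.44 [122.7 256.3] [0.3052 0.3739]
top mould_mid2 0.71 [261.5 218.9] [ 0.4454 -0.1153]
top mould_mid2 0.44 [122.7 256.3] [0.3052 0.3739]
top mould_small 0.5 [287.5 180.1] [ 0.5881 -0.208 ]
top mould_small 0.48 [334.5 201.7] [ 0.5121 -0.3794]
```

View pics/side0.png

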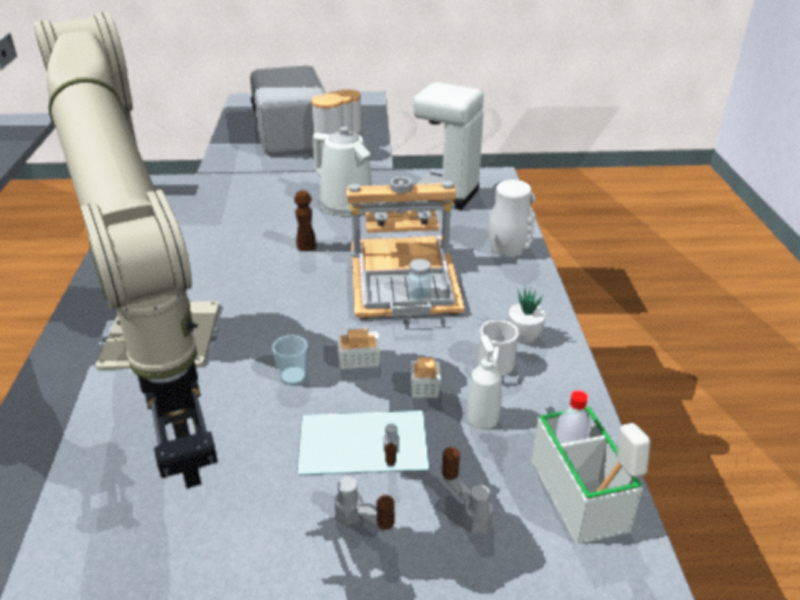

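View pics/top0.png

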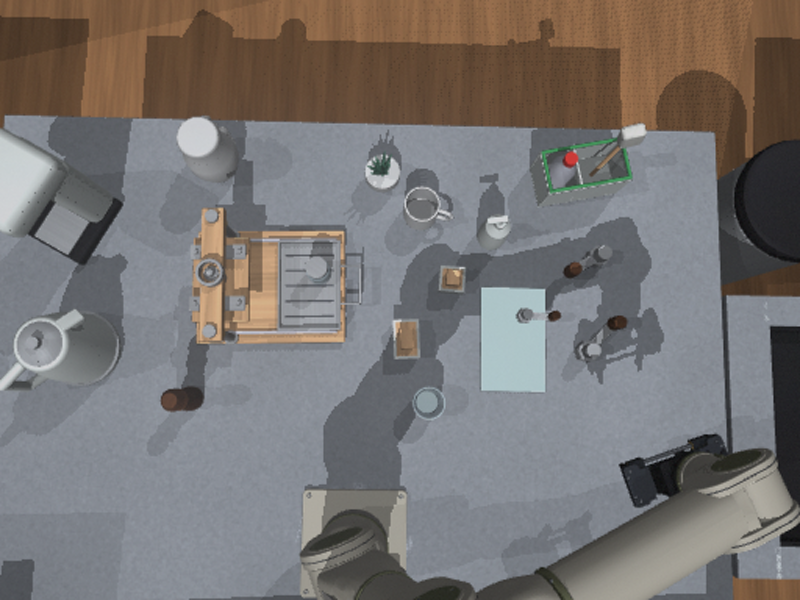

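Candidates for the crank (top picture, 800x600): A hub (524,316), on the glass board; B hub (590,350), off the board; C hub (602,254), off the board. By the description it is A, the smallest and the only one on the board. The jar is the only one, at (317,268). The only two moulds are the mid at (405,338) and the small at (452,278). Next is a close crop of the cranks.

```bash
python3 - <<'E'
from h import *
a=cv2.imread("pics/side_raw.png")[255:350,180:330]; b=cv2.imread("pics/top_raw.png")[140:250,300:420]
a=cv2.resize(a,None,fx=2.7,fy=2.7,interpolation=cv2.INTER_CUBIC); b=cv2.resize(b,(395,362),interpolation=cv2.INTER_CUBIC)
o=np.zeros((365,802,3),np.uint8); o[:a.shape[0],:a.shape[1]]=a; o[:362,405:800]=b; cv2.imwrite("pics/crop1.png",o[:,:800])
for c in ("side","top"):
  for t in ("mould_mid1","mould_small","jar","mould_long"):
    for d in bot.cut_out(c,t)[:3]:
      p=d["pixels"]; r=cv2.minAreaRect(np.argwhere(p)[:,::-1].astype(np.float32)); print(c,t,round(d["confidence"],2),np.round(d["xy"],1),p.sum(),r)
E
```

```text
side mould_mid1 0.76 [232.1 225.3] 589 ((229.08187866210938, 222.2279052734375), (24.412473678588867, 26.075448989868164), 86.18592071533203)
side mould_mid1 0.49 [249.7 283. ] 227 ((250.0, 284.0), (26.0, 10.0), 90.0)
side mould_small 0.72 [256.4 133.7] 1002 ((257.1906433105469, 137.5279083251953), (20.298280715942383, 66.02972412109375), 88.02507019042969)
side mould_small 0.55 [271.2 239.3] 422 ((272.0, 241.5), (18.0, 25.0), 0.0)
side jar 0.71 [271.  180.2] 311 ((268.0, 178.5), (25.0, 14.0), 90.0)
side mould_long 0.3 [311.4 253. ] 860 ((309.5, 244.5), (59.0, 21.0), 90.0)
side mould_long 0.15 [255.9 159.4] 5000 ((258.9068298339844, 157.55172729492188), (89.8843765258789, 70.10356903076172), 85.73210906982422)
top mould_mid1 0.73 [342.8 202.4] 151 ((344.0, 202.0), (8.0, 26.0), 90.0)
top mould_mid1 0.68 [262.4 219.4] 399 ((260.0, 216.5), (16.0, 25.0), 0.0)
top mould_small 0.59 [289.4 180.2] 281 ((289.0, 178.5), (17.0, 16.0), 90.0)
top jar 0.72 [203.2 173.3] 234 ((203.5, 172.5), (17.0, 15.0), 90.0)
top jar 0.32 [154. 182.] 736 ((141.5, 179.5), (55.0, 37.0), 90.0)
```

View pics/crop1.png

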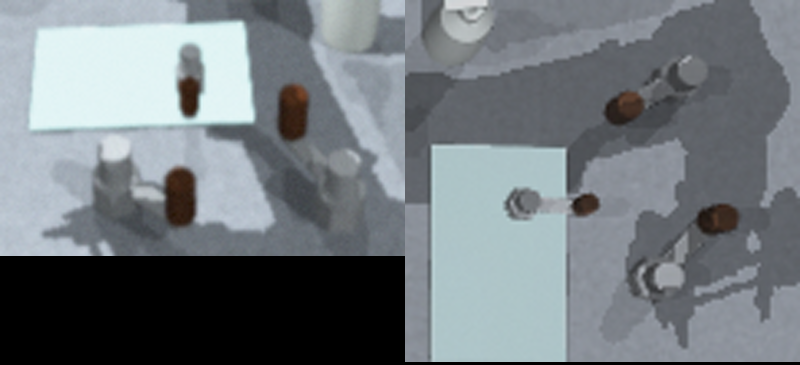

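Call:
apply_moves --motion '[[[0,0,-4],[0,0,-8.5],0],[[0,0,-4],[0,0,-17],0],[[0,0,-4],[0,0,-25.5],0],[[0,0,-4],[0,0,-34],0],[[0,0,-4],[0,0,-42.5],0]]'

```text
time: 2.2
ee_pos: [0.2054, -0.5903, 0.2736]
tcp_rot: [2.692, 1.619, -0.0]
force: [0.2, -0.6, 1.4]
width: 0.0869
grasp_force: 0.0
```

Call:
apply_moves --motion '[[[0,0,0],[0,0,-8],0],[[0,0,0],[0,0,-16],0],[[0,0,0],[0,0,-24],0],[[0,0,0],[0,0,-28.3],0]]'

```text
time: 2.6
ee_pos: [0.2053, -0.5903, 0.2736]
tcp_rot: [2.216, 2.227, -0.0]
force: [-1.2, -0.1, 0.3]
width: 0.0868
grasp_force: 0.0
```

Crop: A, at crop pixel (188,75) on the glass, is clearly smaller than B (115,180) and C (340,185), so I take A. The tool is now axis-aligned and I'm moving it to the tray.

Call:
apply_moves --motion '[[[4.2,2.3,0],[0,0,0],0],[[8.4,4.6,0],[0,0,0],0],[[12.6,6.9,0],[0,0,0],0],[[16.8,9.2,0],[0,0,0],0],[[21,11.5,0],[0,0,0],0]]'

```text
time: 3.1
ee_pos: [0.321, -0.3786, 0.2737]
tcp_rot: [2.222, 2.22, -0.001]
force: [1.2, -0.7, 0.3]
width: 0.0871
grasp_force: 0.0
```

Call:
apply_moves --motion '[[[4.2,2.3,0],[0,0,0],0],[[8.4,4.6,0],[0,0,0],0],[[12.6,6.9,0],[0,0,0],0],[[16.8,9.2,0],[0,0,0],0],[[21,11.5,0],[0,0,0],0]]'

```text
time: 3.6
ee_pos: [0.4361, -0.1686, 0.2739]
tcp_rot: [2.221, 2.22, -0.0]
force: [1.2, -0.1, -0.1]
width: 0.0869
grasp_force: 0.0
```

Call:
apply_moves --motion '[[[4.2,2.3,0],[0,0,0],0],[[8.4,4.6,0],[0,0,0],0],[[12.6,6.9,0],[0,0,0],0],[[16.8,9.2,0],[0,0,0],0],[[21,11.5,0],[0,0,0],0]]'

```text
time: 4.1
ee_pos: [0.5513, 0.0411, 0.2739]
tcp_rot: [2.222, 2.219, 0.001]
force: [1.1, -1.0, 0.3]
width: 0.0872
grasp_force: 0.0
```

```bash
cat > look.py <<'E'
from h import *
import sys
# look.py name thing:z ...   wrist view with detections
name=sys.argv[1]; s=st(); m=bot.camera_model("wrist"); im=bot.snapshot("wrist")
print("cam",np.array(m["world_from_camera"])[:3,3],np.array(m["world_from_camera"])[:3,2])
for a in sys.argv[2:]:
    t,z=a.split(":"); z=float(z)
    for d in bot.spot_point("wrist",t)[:3]:
        p=at_z("wrist",d["xy"],z,m); print(t,round(d["confidence"],2),np.round(d["xy"],1),p[:2])
        cv2.circle(im,tuple(int(v) for v in d["xy"]),3,(0,0,255),1)
cv2.imwrite(f"pics/{name}.png",im)
E
python3 look.py w1 tray:.031 jar:.031 tray_handle:.063 spindle:.216
python3 - <<'E'
from h import *
m=bot.camera_model("wrist")
for d in bot.cut_out("wrist","jar")[:2]:
    p=d["pixels"]; r=cv2.minAreaRect(np.argwhere(p)[:,::-1].astype(np.float32)); print(d["confidence"],r,at_z("wrist",r[0],.075,m))
E
```

```text
t 4.1 pos [0.5513 0.0411 0.2739] rot [2.2221 2.2194 0.0005] w 0.08719693681692442 F [ 1.1157 -1.0096  0.3206] q [ 0.5562  0.2458 -0.8365  1.5591  0.1845  1.4178 -0.2946]
cam [0.5511 0.1135 0.4243] [ 0.0004 -0.2667 -0.9638]
tray 0.63 [267.2 119. ] [0.5653 0.1114]
jar 0.64 [290.1 137.7] [0.5988 0.0851]
tray_handle 0.68 [274.2 202.8] [ 0.5751 -0.004 ]
0.63 ((295.70001220703125, 135.40000915527344), (45.16857147216797, 44.72135925292969), 63.43495178222656) [0.59935213 0.08951123 0.075     ]
0.6 ((359.0, 370.0), (14.0, 10.0), 90.0) [ 0.71992373 -0.29580623  0.075     ]
```

View pics/w1.png

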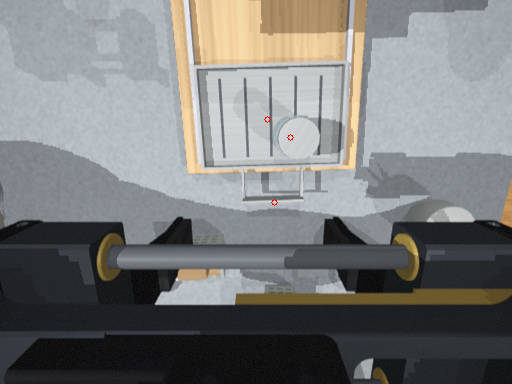

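The wrist picture shows the jar lid at about (298,138), the tray corners at about (195,68), (350,63), (346,164) and (201,167), and the handle strip from (243,199) to (303,198).

```bash
python3 - <<'E'
from h import *
m=bot.camera_model("wrist")
im=cv2.cvtColor(bot.snapshot("wrist"),cv2.COLOR_BGR2GRAY)
c=cv2.HoughCircles(cv2.GaussianBlur(im,(3,3),0)[100:180,260:340],cv2.HOUGH_GRADIENT,1,20,param1=80,param2=15,minRadius=17,maxRadius=27); print(c)
print("lid",at_z("wrist",(298.5,137),.116,m))
for q in [(195,68),(350,63),(346,164),(201,167)]: print(at_z("wrist",q,.045,m))
for q in [(243,199),(303,198)]: print(at_z("wrist",q,.063,m))
E
```

```text
[[[35.5 38.5 25.2]]]
lid [0.59692418 0.08930467 0.116     ]
[0.46837916 0.1735416  0.045     ]
[0.67118881 0.17912229 0.045     ]
[0.67753874 0.04599715 0.045     ]
[0.46851126 0.04204005 0.045     ]
[ 0.52941588 -0.00086605  0.063     ]
[6.14664366e-01 4.54143600e-04 6.30000000e-02]
```

Call:
apply_moves --motion '[[[4.8,4.7,0],[0,0,0],0],[[4.8,4.7,5],[0,0,0],0],[[4.8,4.7,10],[0,0,0],0],[[4.8,4.7,15],[0,0,0],0],[[4.8,4.7,19.7],[0,0,0],0]]'

```text
time: 4.95
ee_pos: [0.5976, 0.0856, 0.075]
tcp_rot: [2.223, 2.218, -0.0]
force: [-0.3, -0.4, 0.4]
width: 0.087
grasp_force: 0.0
```

Call:
apply_moves --motion '[[[0,0,0],[0,0,0],0.2],[[0,0,0],[0,0,0],0.5],[[0,0,0],[0,0,0],0.6],[[0,0,0],[0,0,0],0.6],[[0,0,0],[0,0,0],0.6]]' --grip_force 20

```text
time: 5.45
ee_pos: [0.5987, 0.0876, 0.0785]
tcp_rot: [2.221, 2.219, 0.003]
force: [0.3, -0.6, -0.6]
width: 0.0546
grasp_force: 0.0
```

Call:
apply_moves --motion '[[[0,0,0],[0,0,0],0.8],[[0,0,0],[0,0,0],0.8],[[0,0,0],[0,0,0],0.8],[[0,0,-2],[0,0,0],0.8],[[0,0,-6],[0,0,0],0.8]]' --grip_force 20

```text
time: 5.95
ee_pos: [0.5957, 0.0869, 0.1348]
tcp_rot: [-2.219, -2.219, 0.007]
force: [0.3, -0.6, -1.4]
width: 0.0528
grasp_force: 20.0
```

Call:
apply_moves --motion '[[[0,0,-4],[0,0,0],0.8],[[0,0,-8],[0,0,0],0.8],[[-3,-1.5,-9],[0,0,0],0.8],[[-6.3,-3,-9],[0,0,0],0.8],[[-10.3,-5,-9],[0,0,0],0.8]]'

```text
time: 6.45
ee_pos: [0.5472, -0.0153, 0.2273]
tcp_rot: [2.219, 2.223, 0.002]
force: [0.9, -1.3, -2.4]
width: 0.0531
grasp_force: 20.0
```

Call:
apply_moves --motion '[[[-4,-2,0],[0,0,0],0.8],[[-8,-4,0],[0,0,0],0.8],[[-12,-6,0],[0,0,0],0.8],[[-16,-8,0],[0,0,0],0.8],[[-20,-10,0],[0,0,0],0.8]]'

```text
time: 6.95
ee_pos: [0.4463, -0.2167, 0.2271]
tcp_rot: [2.221, 2.221, -0.0]
force: [1.5, -1.4, -1.4]
width: 0.0532
grasp_force: 20.0
```

Call:
apply_moves --motion '[[[-3,-2,0],[0,0,0],0.8],[[-6,-4,0],[0,0,0],0.8],[[-9,-5.9,0],[0,0,0],0.8],[[-12,-5.9,0],[0,0,0],0.8],[[-12,-5.9,0],[0,0,0],0.8]]'

```text
time: 7.45
ee_pos: [0.3866, -0.3393, 0.2266]
tcp_rot: [2.228, 2.214, -0.002]
force: [0.5, 0.4, -1.7]
width: 0.053
grasp_force: 20.0
```

```bash
python3 look.py w2 jar:.05 board_top:.006 crank:.006 crank_boss:.048 knob:.056
```

```text
t 7.45 pos [ 0.3866 -0.3393  0.2266] rot [ 2.2277  2.2144 -0.0015] w 0.05301544067572079 F [ 0.493   0.386  -1.6645] q [ 1.1636  0.1342 -0.5744  1.7349  0.0767  1.2943  0.5663]
cam [ 0.3869 -0.2667  0.3769] [-0.002  -0.2674 -0.9636]
board_top 0.55 [303.7 178.6] [ 0.4523 -0.3516]
crank 0.85 [340.  198.4] [ 0.5065 -0.3816]
crank_boss 0.9 [350.9 203.8] [ 0.5077 -0.3761]
crank_boss 0.47 [286.4 306.7] [ 0.4273 -0.5338]
knob 0.7 [349.3 254.3] [ 0.5089 -0.4448]
knob 0.42 [195.3  27.4] [ 0.3207 -0.1735]
```

View pics/w2.png

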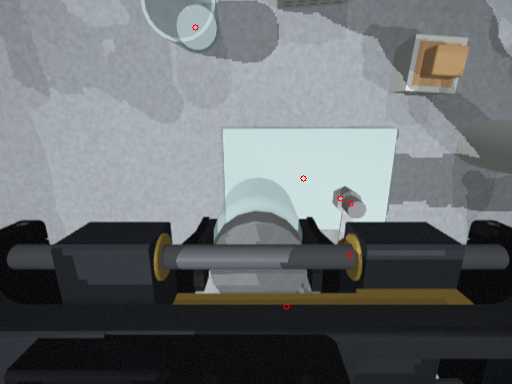

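The jar is held over the board (pixel (258,205)) and the crank hub is at (345,201). Lowering the jar now.

Call:
apply_moves --motion '[[[0,0,5],[0,0,0],0.8],[[0,0,10],[0,0,0],0.8],[[0,0,14],[0,0,0],0.8],[[0,0,16],[0,0,0],0.8],[[0,0,17],[0,0,0],0.8]]'

```text
time: 8.25
ee_pos: [0.3879, -0.3339, 0.0547]
tcp_rot: [-2.218, -2.221, -0.0]
force: [0.4, -0.5, -2.1]
width: 0.0531
grasp_force: 20.0
```

Call:
apply_moves --motion '[[[0,0,0],[0,0,0],0.8],[[0,0,0.3],[0,0,0],0.8],[[0,0,0.3],[0,0,0],0.8]]'

```text
time: 8.55
ee_pos: [0.3891, -0.3359, 0.0547]
tcp_rot: [2.22, 2.22, -0.0]
force: [-0.3, 0.7, -2.8]
width: 0.0529
grasp_force: 20.0
```

Call:
apply_moves --motion '[[[0,0,0.2],[0,0,0],0.8],[[0,0,0.3],[0,0,0],0.8],[[0,0,0.3],[0,0,0],0.8]]'

```text
time: 8.85
ee_pos: [0.3892, -0.3362, 0.0531]
tcp_rot: [2.22, 2.219, -0.002]
force: [-6.1, 5.0, 20.7]
width: 0.0529
grasp_force: 20.0
```

Call:
apply_moves --motion '[[[0,0,-0.3],[0,0,0],0.5],[[0,0,-0.3],[0,0,0],0.2],[[0,0,-0.3],[0,0,0],0],[[0,0,-0.3],[0,0,0],0],[[0,0,-3],[0,0,0],0]]'

```text
time: 9.35
ee_pos: [0.3867, -0.3341, 0.078]
tcp_rot: [-2.218, -2.217, -0.0]
force: [-0.1, 0.0, 0.1]
width: 0.0773
grasp_force: 0.0
```

Call:
apply_moves --motion '[[[0,0,-5],[0,0,0],0],[[0,0,-10],[0,0,0],0],[[0,0,-15],[0,0,0],0],[[3,4.5,-17],[0,0,0],0],[[6,9,-19],[0,0,0],0]]'

```text
time: 9.85
ee_pos: [0.467, -0.2841, 0.2674]
tcp_rot: [2.224, 2.214, -0.001]
force: [1.8, -0.4, 1.0]
width: 0.0871
grasp_force: 0.0
```

Call:
apply_moves --motion '[[[0,2,0],[0,0,0],0],[[0,2,0],[0,0,0],0],[[0,2,0],[0,0,0],0]]'

```text
time: 10.15
ee_pos: [0.4863, -0.2833, 0.2646]
tcp_rot: [-2.221, -2.221, 0.0]
force: [0.6, -0.5, 0.2]
width: 0.0865
grasp_force: 0.0
```

```bash
python3 look.py w3 mould_mid1:0 mould_small:0 mould_long:0 jar:.006 crank_boss:.048; cat > blk.py <<'E'
from h import *
# block tops: orange-brown pixels in the wrist view, rect on plane z=0.074
import sys
m=bot.camera_model("wrist"); im=bot.snapshot("wrist"); zt=float(sys.argv[1]) if len(sys.argv)>1 else .074
for t in ("mould_mid1","mould_small"):
  for d in bot.cut_out("wrist",t)[:2]:
    p=d["pixels"].astype(np.uint8); hsv=cv2.cvtColor(im,cv2.COLOR_BGR2HSV)
    w=((hsv[...,1]>70)&(hsv[...,0]<25)&(p>0)).astype(np.uint8)
    b=((hsv[...,1]>70)&(hsv[...,0]<25)&(hsv[...,2]>=np.percentile(hsv[...,2][w>0],30) if w.any() else 0)&(p>0))
    for nm,q,z in (("all",p,.05),("wood",w,zt)):
      pts=np.argwhere(q)[:,::-1].astype(float)
      if len(pts)<20: continue
      W=np.array([at_z("wrist",x,z,m)[:2] for x in pts]); r=cv2.minAreaRect((W*1000).astype(np.float32)); print(t,round(d["confidence"],2),nm,len(pts),np.round(d["xy"]),np.round(r[0],1),np.round(r[1],1),round(r[2],1))
E
python3 blk.py
```

```text
t 10.15 pos [ 0.4863 -0.2833  0.2646] rot [-2.2205 -2.2208  0.0002] w 0.08651090421681008 F [ 0.5646 -0.5173  0.1858] q [ 1.003   0.2416 -0.6549  1.5537  0.1482  1.3978  0.3365]
cam [ 0.4862 -0.2111  0.4151] [-0.001  -0.2656 -0.9641]
mould_mid1 0.57 [235.   42.9] [ 0.4542 -0.1095]
mould_small 0.83 [327.3 116.6] [ 0.5908 -0.2093]
jar 0.8 [197.6 195.6] [ 0.3895 -0.3315]
jar 0.43 [235.1  43.4] [ 0.4548 -0.1116]
crank_boss 0.56 [239.9 207.7] [ 0.4601 -0.3375]
crank_boss 0.55 [273.4 231.5] [ 0.5096 -0.3751]
crank_boss 0.18 [232.9  45.2] [ 0.4552 -0.1239]
mould_mid1 0.96 all 4280 [230.  32.] [ 451.7 -111.6] [90.8 65.7] 4.1
mould_mid1 0.96 wood 2543 [230.  32.] [ 453.6 -115.1] [70.3 42.1] 3.2
mould_small 0.7 all 2169 [334. 114.] [ 584.8 -209.2] [57.7 64.3] 86.1
mould_small 0.7 wood 1217 [334. 114.] [ 582.4 -210.2] [41.5 43.6] 86.3
```

View pics/w3.png

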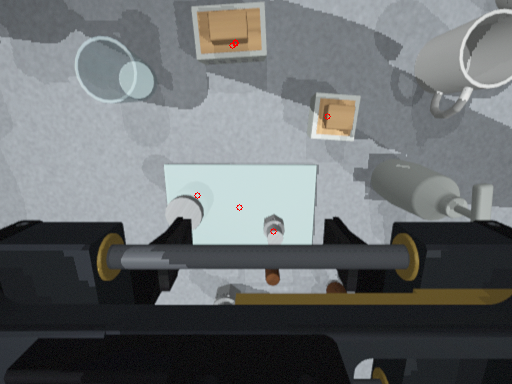

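The wrist picture shows the mid mould (block top at about (228,26)), the small mould (block top (341,116)) and the jar standing on the board at (184,212). The crank is still at (274,230).

```bash
python3 - <<'E'
from h import *
m=bot.camera_model("wrist")
f=lambda q,z:print(q,at_z("wrist",q,z,m)[:2])
print("mid block");[f(q,.074) for q in [(208,10),(247,10),(248,41),(210,43),(228,26)]]
print("mid rim");[f(q,.05) for q in [(193,5),(264,2),(266,52),(198,59)]]
print("small block");[f(q,.074) for q in [(328,104),(355,103),(354,128),(327,129)]]
print("small rim");[f(q,.05) for q in [(314,94),(358,95),(355,140),(311,138)]]
E
```

```text
mid block
(208, 10) [ 0.43057336 -0.09464596]
(247, 10) [ 0.47438808 -0.09469783]
(248, 41) [ 0.47517706 -0.12595053]
(210, 43) [ 0.43119207 -0.12797506]
(228, 26) [ 0.45255266 -0.11058693]
mid rim
(193, 5) [ 0.40898402 -0.08121765]
(264, 2) [ 0.49396205 -0.0782051 ]
(266, 52) [ 0.4967487 -0.1323149]
(198, 59) [ 0.41137861 -0.14018504]
small block
(328, 104) [ 0.57237902 -0.19527744]
(355, 103) [ 0.60532122 -0.19415214]
(354, 128) [ 0.60694787 -0.22392645]
(327, 129) [ 0.57320142 -0.22510862]
small rim
(314, 94) [ 0.55941048 -0.18179331]
(358, 95) [ 0.61663746 -0.18308419]
(355, 140) [ 0.61831093 -0.24068125]
(311, 138) [ 0.55846754 -0.23794374]
```

Call:
apply_moves --motion '[[[0,0,0],[0,0,8.5],0],[[0,0,0],[0,0,17],0],[[0,0,0],[0,0,25.5],0],[[0,0,0],[0,0,34],0],[[0,0,0],[0,0,42.5],0]]'

```text
time: 11.1
ee_pos: [0.4864, -0.2834, 0.2653]
tcp_rot: [2.88, 1.256, 0.0]
force: [-0.3, -0.3, 0.3]
width: 0.0873
grasp_force: 0.0
```

Call:
apply_moves --motion '[[[0,0,0],[0,0,8.5],0],[[0,0,0],[0,0,17],0],[[0,0,0],[0,0,25.5],0],[[0,0,0],[0,0,34],0],[[0,0,0],[0,0,42.5],0]]'

```text
time: 11.6
ee_pos: [0.4864, -0.2834, 0.2653]
tcp_rot: [3.139, 0.127, 0.0]
force: [-0.8, -0.0, -0.5]
width: 0.0866
grasp_force: 0.0
```

Call:
apply_moves --motion '[[[0,0,0],[0,0,1.5],0],[[0,0,0],[0,0,1.5],0]]'

```text
time: 11.8
ee_pos: [0.4865, -0.2833, 0.2653]
tcp_rot: [3.14, 0.1, 0.0]
force: [-0.5, -0.3, 1.1]
width: 0.0868
grasp_force: 0.0
```

Call:
apply_moves --motion '[[[-0.6,-4.4,0],[0,0,0],0],[[-1.2,-8.8,0],[0,0,0],0],[[-1.8,-13.2,0],[0,0,0],0],[[-2.3,-17.4,0],[0,0,0],0],[[-2.3,-17.4,5],[0,0,0],0]]'

```text
time: 12.3
ee_pos: [0.4564, -0.1062, 0.2205]
tcp_rot: [3.135, 0.113, 0.017]
force: [0.6, -1.7, -1.2]
width: 0.0871
grasp_force: 0.0
```

Call:
apply_moves --motion '[[[0,0,5],[0,0,0],0],[[0,0,9],[0,0,0],0],[[0,0,12],[0,0,0],0],[[0,0,14.5],[0,0,0],0],[[0,0,14.9],[0,0,0],0]]'

```text
time: 12.8
ee_pos: [0.4512, -0.1106, 0.0638]
tcp_rot: [-3.138, -0.101, 0.006]
force: [-0.5, -0.2, -0.0]
width: 0.0871
grasp_force: 0.0
```

Call:
apply_moves --motion '[[[0,0,0],[0,0,0],0.4],[[0,0,0],[0,0,0],0.8],[[0,0,0],[0,0,0],1],[[0,0,0],[0,0,0],1],[[0,0,0],[0,0,0],1]]' --grip_force 35

```text
time: 13.3
ee_pos: [0.4533, -0.1113, 0.0668]
tcp_rot: [3.139, 0.096, 0.002]
force: [0.4, -0.6, 0.5]
width: 0.0551
grasp_force: 0.0
```

Call:
apply_moves --motion '[[[0,0,0],[0,0,0],1],[[0,0,0],[0,0,0],1],[[0,0,0],[0,0,0],1]]'

```text
time: 13.6
ee_pos: [0.4531, -0.1107, 0.0663]
tcp_rot: [-3.14, -0.096, -0.0]
force: [-0.3, 3.2, 2.7]
width: 0.0313
grasp_force: 1.9
```

Call:
apply_moves --motion '[[[0,0,0],[0,0,0],1],[[0,0,0],[0,0,0],1],[[0,0,-2],[0,0,0],1],[[0,0,-6],[0,0,0],1],[[0,0,-10],[0,0,0],1]]'

```text
time: 14.1
ee_pos: [0.4519, -0.111, 0.1665]
tcp_rot: [-3.139, -0.095, 0.004]
force: [0.7, -1.3, -3.5]
width: 0.0297
grasp_force: 34.7
```

Call:
apply_moves --motion '[[[0,0,-2],[0,0,0],1],[[2,-4.4,-2],[0,0,1],1],[[4,-8.8,-2],[0,0,2.3],1],[[6,-13.2,-2],[0,0,2.3],1],[[8,-17.5,-2],[0,0,2.3],1]]'

```text
time: 14.6
ee_pos: [0.5223, 0.0696, 0.1859]
tcp_rot: [3.141, 0.031, -0.0]
force: [1.7, -0.6, -3.0]
width: 0.0302
grasp_force: 34.9
```

```bash
python3 - <<'E'
from h import *
s=st(); c=bot.snapshot("top"); m=bot.camera_model("top")
for t,z in [("tray",.031),("tray_handle",.063),("mould_small",0),("spindle",.216)]:
    for d in bot.spot_point("top",t)[:2]: print(t,round(d["confidence"],2),d["xy"],at_z("top",d["xy"],z,m)[:2])
a=R.from_rotvec(s["tcp_rot"]); print(tool(np.array(s["ee_pos"]),[.536,.110,.0995],s["tcp_rot"]),a.as_euler("xyz",degrees=True))
E
```

```text
t 14.6 pos [0.5223 0.0696 0.1859] rot [ 3.1406  0.0308 -0.0005] w 0.030189109334428196 F [ 1.7446 -0.5835 -3.0349] q [ 0.4742  0.2329 -0.7811  1.7502  0.1741  1.2299 -1.9033]
tray 0.49 [354.1, 205.6] [ 0.4962 -0.443 ]
tray_handle 0.7 [230.4, 182.1] [ 0.568  -0.0031]
mould_small 0.72 [323.5, 234.5] [ 0.3929 -0.339 ]
mould_small 0.57 [287.9, 178.6] [ 0.5937 -0.2095]
spindle 0.91 [134.8, 172.9] [0.5696 0.2889]
[ 1.4494 -4.016   8.6347] [179.9514   0.0171   1.1229]
```

Call:
apply_moves --motion '[[[1.4,-4,0],[0,0,0],1],[[1.4,-4,3],[0,0,0],1],[[1.4,-4,6],[0,0,0],1],[[1.4,-4,7.6],[0,0,0],1],[[1.4,-4,8.2],[0,0,0],1]]'

```text
time: 15.35
ee_pos: [0.5344, 0.1069, 0.1025]
tcp_rot: [3.14, 0.029, -0.004]
force: [-0.4, -0.8, -3.5]
width: 0.0296
grasp_force: 35.0
```

Call:
apply_moves --motion '[[[0,0,0],[0,0,0],1],[[0,0,0.2],[0,0,0],1],[[0,0,0.4],[0,0,0],1]]'

```text
time: 15.65
ee_pos: [0.5362, 0.1087, 0.1014]
tcp_rot: [3.141, 0.032, 0.003]
force: [0.2, -0.2, -3.7]
width: 0.0296
grasp_force: 35.0
```

Call:
apply_moves --motion '[[[0,0,0.2],[0,0,0],1],[[0,0,0.3],[0,0,0],1],[[0,0,0.3],[0,0,0],1]]'

```text
time: 15.95
ee_pos: [0.5355, 0.1087, 0.0974]
tcp_rot: [3.141, 0.032, 0.001]
force: [0.2, -1.0, -3.6]
width: 0.0296
grasp_force: 35.0
```

Call:
apply_moves --motion '[[[0,0,0.2],[0,0,0],1],[[0,0,0.2],[0,0,0],1]]'

```text
time: 16.15
ee_pos: [0.5355, 0.1092, 0.0968]
tcp_rot: [3.141, 0.033, 0.001]
force: [-7.9, -1.4, 13.5]
width: 0.0301
grasp_force: 35.0
```

Call:
apply_moves --motion '[[[0,0,-0.2],[0,0,0],0.6],[[0,0,-0.2],[0,0,0],0.2],[[0,0,-0.2],[0,0,0],0],[[0,0,-0.2],[0,0,0],0],[[0,0,-3],[0,0,0],0]]'

```text
time: 16.65
ee_pos: [0.5334, 0.1079, 0.1225]
tcp_rot: [3.141, 0.032, -0.009]
force: [-0.6, -0.7, 0.4]
width: 0.0589
grasp_force: 0.0
```

Call:
apply_moves --motion '[[[0,0,-5],[0,0,0],0],[[0,3,-8],[0,0,1],0],[[0.5,7,-8],[0,0,2],0],[[1.5,11.5,-8],[0,0,3],0],[[2.2,16,-8],[0,0,3],0]]'

```text
time: 17.15
ee_pos: [0.561, -0.0525, 0.2056]
tcp_rot: [3.141, -0.05, 0.002]
force: [2.1, 0.2, -0.0]
width: 0.0865
grasp_force: 0.0
```

Call:
apply_moves --motion '[[[0.7,4.5,0],[0,0,0],0],[[1.4,9,0],[0,0,0],0],[[2,13.5,0],[0,0,0],0],[[2.5,16,0],[0,0,0],0],[[2.5,16,0],[0,0,0],0]]'

```text
time: 17.65
ee_pos: [0.5799, -0.2168, 0.2043]
tcp_rot: [3.14, -0.06, -0.002]
force: [-0.8, 0.7, -0.1]
width: 0.0874
grasp_force: 0.0
```

```bash
python3 - <<'E'
from h import *
s=st(); 
for c in ("top","side"):
  im=bot.snapshot(c); m=bot.camera_model(c); cv2.imwrite(f"pics/{c}1.png",im)
  for t,z in [("mould_small",0),("mould_mid1",.031)]:
    for d in bot.spot_point(c,t)[:3]: print(c,t,round(d["confidence"],2),d["xy"],at_z(c,d["xy"],z,m)[:2])
a=cv2.imread("pics/side1.png")[120:300,150:350];cv2.imwrite("pics/s1.png",cv2.resize(a,None,fx=3,fy=3,interpolation=cv2.INTER_CUBIC))
print(tool(np.array(s["ee_pos"]),[.589,-.2095,.066],s["tcp_rot"]))
E
```

```text
t 17.65 pos [ 0.5799 -0.2168  0.2043] rot [ 3.1399 -0.0604 -0.0016] w 0.08738967280342431 F [-0.7537  0.6512 -0.0941] q [ 0.7513  0.401  -0.6085  1.4917  0.2336  1.3226 -1.4868]
top mould_small 0.44 [288.1, 179.5] [ 0.5904 -0.2102]
top mould_mid1 0.57 [198.9, 190.5] [0.5405 0.1089]
side mould_small 0.81 [274.7, 247.0] [ 0.6009 -0.2052]
side mould_small 0.5 [306.3, 270.5] [ 0.6892 -0.3171]
side mould_mid1 0.56 [252.5, 184.1] [0.5434 0.1162]
side mould_mid1 0.35 [264.8, 197.3] [0.5842 0.0292]
[ 0.8992 -0.7831 13.8254]
```

View pics/s1.png

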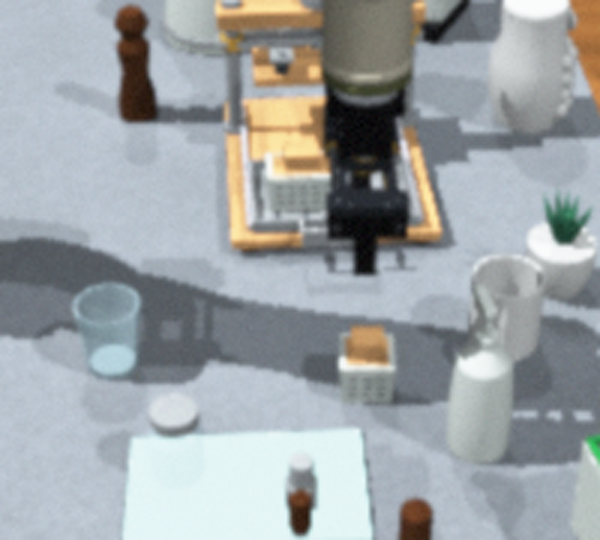

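```bash
python3 - <<'E'
from h import *
for c in ("side","top"):
  m=bot.camera_model(c); bot.snapshot(c)
  for t in ("soap","mug"):
    for d in bot.spot_point(c,t)[:1]: print(c,t,round(d["confidence"],2),d["xy"],at_z(c,d["xy"],0,m)[:2])
    for d in bot.cut_out(c,t)[:1]:
      ij=np.argwhere(d["pixels"]); print(ij.min(0),ij.max(0), [at_z(c,(ij[:,1].min() ,np.median(ij[:,0])),z,m)[:2] for z in (.05,.1)])
E
```

```text
side soap 0.81 [310.0, 269.1] [ 0.70150406 -0.31172362]
[216 299] [274 321] [array([ 0.66776789, -0.28660782]), array([ 0.65816115, -0.34004898])]
side mug 0.57 [317.3, 231.1] [ 0.75326479 -0.13302062]
[205 305] [239 331] [array([ 0.70800057, -0.13225602]), array([ 0.69636299, -0.19348847])]
[120 258] [146 288] [array([ 0.74465905, -0.09699371]), array([ 0.73169862, -0.09584881])]
top mug 0.55 [269.2, 135.0] [ 0.75471359 -0.13943918]
[120 257] [146 289] [array([ 0.74823076, -0.09337688]), array([ 0.73515176, -0.09235205])]
```

Call:
apply_moves --motion '[[[0.9,-0.8,2],[0,0,0],0],[[0.9,-0.8,6.5],[0,0,0],0],[[0.9,-0.8,10.5],[0,0,0],0],[[0.9,-0.8,13.2],[0,0,0],0],[[0.9,-0.8,13.8],[0,0,0],0]]'

```text
time: 18.95
ee_pos: [0.5877, -0.2033, 0.0638]
tcp_rot: [-3.139, 0.05, 0.008]
force: [0.4, 0.1, -0.8]
width: 0.0872
grasp_force: 0.0
```

Call:
apply_moves --motion '[[[0,0,0],[0,0,0],0.4],[[0,0,0],[0,0,0],0.8],[[0,0,0],[0,0,0],1],[[0,0,0],[0,0,0],1],[[0,0,0],[0,0,0],1]]'

```text
time: 19.45
ee_pos: [0.5902, -0.204, 0.0681]
tcp_rot: [3.141, -0.05, 0.002]
force: [-0.6, 0.1, 1.2]
width: 0.0549
grasp_force: 0.0
```

Call:
apply_moves --motion '[[[0,0,0],[0,0,0],1],[[0,0,0],[0,0,0],1],[[0,0,0],[0,0,0],1],[[0,0,0],[0,0,0],1],[[0,0,0],[0,0,0],1]]'

```text
time: 19.95
ee_pos: [0.5898, -0.2041, 0.0673]
tcp_rot: [3.141, -0.05, -0.0]
force: [-1.0, -1.7, 1.1]
width: 0.0301
grasp_force: 34.3
```

Call:
apply_moves --motion '[[[0,0,-2],[0,0,0],1],[[0,0,-6],[0,0,0],1],[[0,0,-11],[0,0,0],1],[[0.2,-4,-12],[0,0,0],1],[[0.4,-8.4,-12],[0,0,0],1]]'

```text
time: 20.45
ee_pos: [0.5975, -0.1205, 0.1897]
tcp_rot: [3.14, -0.056, 0.006]
force: [1.5, 1.5, -3.2]
width: 0.0303
grasp_force: 34.2
```

Call:
apply_moves --motion '[[[0.2,-4.6,0],[0,0,-1],1],[[0.4,-9.2,0],[0,0,-2],1],[[0.7,-13.8,0],[0,0,-3],1],[[1,-18.4,0],[0,0,-3],1],[[1.2,-22,0],[0,0,-3],1]]'

```text
time: 20.95
ee_pos: [0.6148, 0.1032, 0.187]
tcp_rot: [-3.14, -0.036, 0.001]
force: [0.4, -0.0, -1.5]
width: 0.0301
grasp_force: 34.2
```

Call:
apply_moves --motion '[[[0,-1,0],[0,0,0],1],[[0,-1,0],[0,0,0],1],[[0,-1,0],[0,0,0],1]]'

```text
time: 21.25
ee_pos: [0.6153, 0.108, 0.1868]
tcp_rot: [3.14, 0.031, -0.001]
force: [-0.6, -0.7, -1.4]
width: 0.0302
grasp_force: 34.2
```

```bash
python3 - <<'E'
from h import *
s=st(); print(tool(np.array(s["ee_pos"]),[.616,.1105,.098],s["tcp_rot"]),R.from_rotvec(s["tcp_rot"]).as_euler("xyz",degrees=True))
bot.snapshot("top"); m=bot.camera_model("top")
for t in ("tray_handle","tray","mould_mid1"):
    for d in bot.spot_point("top",t)[:2]: print(t,round(d["confidence"],2),d["xy"],at_z("top",d["xy"],.063 if "h" in t else .031,m)[:2])
cv2.imwrite("pics/w4.png",bot.snapshot("wrist"))
E
```

```text
t 21.25 pos [0.6153 0.108  0.1868] rot [ 3.1404  0.0306 -0.0009] w 0.03024279788120262 F [-0.6026 -0.6806 -1.3564] q [ 0.2979  0.4551 -0.7248  1.4932  0.3071  1.3104 -2.0071]
[ 0.0794 -0.2546  8.879 ] [179.943    0.0352   1.1181]
tray_handle 0.63 [228.2, 182.4] [0.5668 0.0045]
tray 0.16 [332.5, 202.7] [ 0.5052 -0.3659]
mould_mid1 0.49 [149.4, 186.5] [0.5516 0.2838]
mould_mid1 0.28 [338.0, 202.9] [ 0.5049 -0.3856]
```

View pics/w4.png

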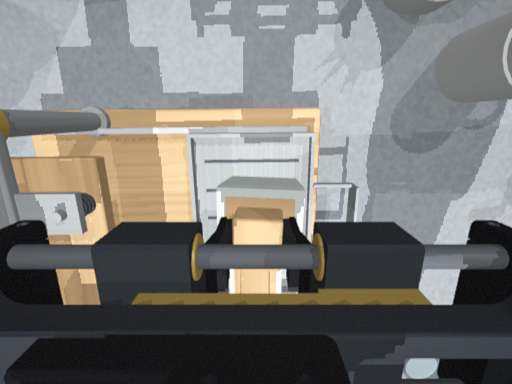

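The held small mould is over the tray (pixel (262,200)), between its back wall at 200 and its front wall at 310. Lowering it.

Call:
apply_moves --motion '[[[0.1,-0.2,3],[0,0,0],1],[[0.1,-0.2,6],[0,0,0],1],[[0.1,-0.2,8],[0,0,0],1],[[0.1,-0.2,8.6],[0,0,0],1],[[0.1,-0.2,8.7],[0,0,0],1]]'

```text
time: 22.0
ee_pos: [0.6161, 0.1111, 0.0999]
tcp_rot: [3.141, 0.031, -0.001]
force: [-0.5, 1.1, -2.4]
width: 0.0304
grasp_force: 34.2
```

Call:
apply_moves --motion '[[[0,0,0.1],[0,0,0],1],[[0,0,0.2],[0,0,0],1],[[0,0,0.3],[0,0,0],1]]'

```text
time: 22.3
ee_pos: [0.6168, 0.1117, 0.0982]
tcp_rot: [-3.141, -0.032, -0.002]
force: [-1.1, -1.8, 3.8]
width: 0.0304
grasp_force: 34.3
```

Call:
apply_moves --motion '[[[0,0,-0.2],[0,0,0],0.6],[[0,0,-0.2],[0,0,0],0.2],[[0,0,-0.2],[0,0,0],0],[[0,0,-0.2],[0,0,0],0],[[0,0,-3],[0,0,0],0]]'

```text
time: 22.8
ee_pos: [0.6142, 0.1109, 0.1241]
tcp_rot: [3.141, 0.033, -0.009]
force: [0.3, -0.5, 0.5]
width: 0.059
grasp_force: 0.0
```

Call:
apply_moves --motion '[[[0,0,-5],[0,0,0],0],[[-1,4,-8],[0,0,-8.5],0.5],[[-2,8,-9],[0,0,-17],1],[[-3,12,-9],[0,0,-25.5],1],[[-4,16,-9],[0,0,-34],1]]'

```text
time: 23.3
ee_pos: [0.5793, -0.0506, 0.2179]
tcp_rot: [2.991, 0.959, 0.002]
force: [0.8, 0.2, 0.6]
width: 0.0506
grasp_force: 0.0
```

Call:
apply_moves --motion '[[[0,0,0],[0,0,-8.5],1],[[0,0,0],[0,0,-17],1],[[0,0,0],[0,0,-25.5],1],[[0,0,0],[0,0,-34],1],[[0,0,0],[0,0,-42.5],1]]'

```text
time: 23.8
ee_pos: [0.5796, -0.0491, 0.2174]
tcp_rot: [2.441, 1.978, 0.0]
force: [0.7, 0.8, -0.4]
width: 0.0106
grasp_force: 0.0
```

Call:
apply_moves --motion '[[[0,0,0],[0,0,-8],1],[[0,0,0],[0,0,-13],1],[[0,0,0],[0,0,-13],1]]'

```text
time: 24.1
ee_pos: [0.5795, -0.0492, 0.2172]
tcp_rot: [-2.207, -2.236, -0.0]
force: [-0.9, -0.5, -0.4]
width: 0.0007
grasp_force: 0.0
```

Call:
apply_moves --motion '[[[0,0,0],[0,8,0],1],[[0,0,0],[0,16,0],1],[[0,0,0],[0,20,0],1],[[0,0,0],[0,20,0],1]]'

```text
time: 24.5
ee_pos: [0.5794, -0.0526, 0.216]
tcp_rot: [-2.026, -2.033, -0.356]
force: [0.0, 0.1, -0.5]
width: 0.0001
grasp_force: 0.0
```

```bash
python3 look.py w5 tray_handle:.063 mould_mid1:.031 mould_small:.031 tray:.031
python3 - <<'E'
from h import *
s=st(); print(tool(np.array(s["ee_pos"]),[.571,-.045,.057],s["tcp_rot"]), R.from_rotvec(s["tcp_rot"]).as_matrix())
E
```

```text
t 24.5 pos [ 0.5794 -0.0526  0.216 ] rot [-2.0259 -2.0327 -0.3562] w 0.00014470141821324128 F [ 0.0396  0.0598 -0.4899] q [ 0.9759  0.5076 -1.0307  1.5284  0.0815  1.3413 -0.0103]
cam [ 0.5796 -0.0366  0.3823] [-0.003   0.0811 -0.9967]
tray_handle 0.87 [252.9 186.9] [ 0.5731 -0.0057]
mould_mid1 0.78 [225.3 109.2] [0.5343 0.1036]
mould_small 0.62 [285.4 106.6] [0.6161 0.1074]
tray 0.84 [249.7 103.9] [0.5675 0.1111]
t 24.75 pos [ 0.5796 -0.0474  0.2178] rot [-2.0173 -2.0465 -0.3545] w 0.0005546612020738879 F [-0.0533  0.4884  0.0936] q [ 0.97    0.5034 -1.0346  1.5294  0.0826  1.3413 -0.0099]
[-5.2337 -0.8651 15.2089] [[-0.0136  0.9999 -0.0042]
 [ 0.9402  0.0143  0.3402]
 [ 0.3403  0.0007 -0.9403]]
```

View pics/w5.png

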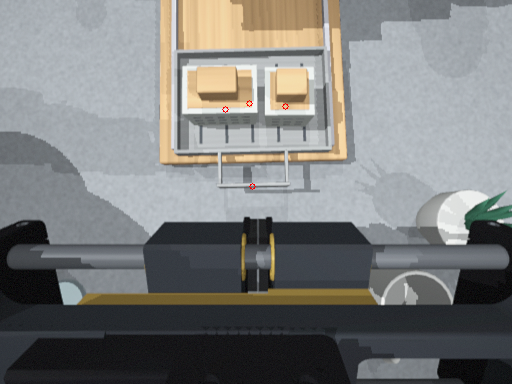

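Both moulds stand upright in the tray at (220,95) and (290,93), and the handle is at (253,186). I'm lowering the closed fingers in front of the handle and pushing.

Call:
apply_moves --motion '[[[-1.7,-0.9,5],[0,0,0],1],[[-3.4,-0.9,10],[0,0,0],1],[[-5.2,-0.9,15.2],[0,0,0],1],[[-5.2,-0.9,15.2],[0,0,0],1],[[-5.2,-0.9,15.2],[0,0,0],1]]'

```text
time: 25.25
ee_pos: [0.57, -0.045, 0.0564]
tcp_rot: [-2.016, -2.043, -0.354]
force: [-0.3, 0.4, 1.4]
width: 0.0002
grasp_force: 0.0
```

Call:
apply_moves --motion '[[[1.4,0,0.5],[0,0,0],1],[[2.8,0,1],[0,0,0],1],[[4.2,0,1.5],[0,0,0],1],[[5.6,0,2],[0,0,0],1],[[7,0,2.5],[0,0,0],1]]'

```text
time: 25.75
ee_pos: [0.5701, 0.0294, 0.0579]
tcp_rot: [-2.019, -2.044, -0.357]
force: [0.6, -3.5, 2.7]
width: 0.0003
grasp_force: 1.8
```

Call:
apply_moves --motion '[[[1.4,0,0.5],[0,0,0],1],[[2.8,0,1],[0,0,0],1],[[4.2,0,1.5],[0,0,0],1],[[5.6,0,2],[0,0,0],1],[[7,0,2.5],[0,0,0],1]]'

```text
time: 26.25
ee_pos: [0.5682, 0.1037, 0.0573]
tcp_rot: [-2.018, -2.043, -0.355]
force: [-1.8, -3.5, 2.2]
width: 0.0004
grasp_force: 1.8
```

Call:
apply_moves --motion '[[[1,0,0.4],[0,0,0],1],[[2,0,0.75],[0,0,0],1],[[3,0,1.1],[0,0,0],1],[[3.6,0,1.3],[0,0,0],1],[[3.6,0,1.3],[0,0,0],1]]'

```text
time: 26.75
ee_pos: [0.5681, 0.1422, 0.0577]
tcp_rot: [-2.017, -2.044, -0.357]
force: [-0.8, -0.1, 0.3]
width: 0.0006
grasp_force: 0.0
```

Call:
apply_moves --motion '[[[0.6,0,0.2],[0,0,0],1],[[1.2,0,0.4],[0,0,0],1],[[1.6,0,0.6],[0,0,0],1],[[1.9,0,0.7],[0,0,0],1]]'

```text
time: 27.15
ee_pos: [0.5683, 0.1591, 0.0572]
tcp_rot: [-2.021, -2.044, -0.353]
force: [-5.8, -20.0, 11.1]
width: 0.0007
grasp_force: 9.7
```

Call:
apply_moves --motion '[[[0.3,0,0.1],[0,0,0],1],[[0.5,0,0.2],[0,0,0],1],[[0.5,0,0.2],[0,0,0],1]]'

```text
time: 27.45
ee_pos: [0.5688, 0.1596, 0.0566]
tcp_rot: [-2.028, -2.043, -0.347]
force: [-9.6, -29.2, 16.6]
width: 0.0004
grasp_force: 14.6
```

Call:
apply_moves --motion '[[[-2.5,0,-0.9],[0,0,0],1],[[-5.6,0,-2],[0,0,0],1],[[-6,0,-6.5],[0,0,0],1],[[-5,0,-11],[0,0,0],1],[[-4,0,-15],[0,0,0],1]]'

```text
time: 27.95
ee_pos: [0.5694, 0.0773, 0.1868]
tcp_rot: [-2.019, -2.042, -0.358]
force: [1.1, 0.5, -0.8]
width: 0.0006
grasp_force: 0.0
```

Call:
apply_moves --motion '[[[-4,0,-2],[0,-8,0],0.6],[[-8,0,-4],[0,-16,0],0],[[-12,0,-6],[0,-20,0],0],[[-16,0,-6],[0,-20,0],0],[[-20,0,-6],[0,-20,0],0]]'

```text
time: 28.45
ee_pos: [0.5724, -0.1309, 0.1733]
tcp_rot: [2.204, 2.235, 0.002]
force: [-0.2, -0.0, 0.1]
width: 0.0327
grasp_force: 0.0
```

```bash
python3 - <<'E'
from h import *
s=st(); print(R.from_rotvec(s["tcp_rot"]).as_matrix())
for c in ("top","side"):
  im=bot.snapshot(c); m=bot.camera_model(c); cv2.imwrite(f"pics/{c}2.png",im)
  for t,z in [("tray",.031),("tray_handle",.063),("crank_boss",.048),("crank",.006),("knob",.056),("mould_mid1",.031),("mould_small",.031),("spindle",.216)]:
    for d in bot.spot_point(c,t)[:3]: print(c,t,round(d["confidence"],2),d["xy"],at_z(c,d["xy"],z,m)[:2])
E
```

```text
t 28.45 pos [ 0.5724 -0.1309  0.1733] rot [2.204  2.2352 0.0024] w 0.032657222565198346 F [-0.2456 -0.0275  0.0918] q [ 0.8649  0.433  -0.9098  1.6097  0.3547  1.271  -0.0914]
[[-0.0141  0.9999  0.0028]
 [ 0.9999  0.0141 -0.0006]
 [-0.0007  0.0028 -1.    ]]
top tray 0.96 [148.5, 182.3] [0.5666 0.2877]
top tray_handle 0.59 [180.1, 179.0] [0.5757 0.1717]
top tray_handle 0.21 [267.5, 133.9] [ 0.7424 -0.1303]
top crank_boss 0.81 [386.9, 160.9] [ 0.6566 -0.5582]
top crank_boss 0.63 [335.9, 203.2] [ 0.502  -0.3745]
top crank_boss 0.61 [377.0, 221.2] [ 0.4411 -0.5188]
top crank 0.87 [371.6, 224.0] [ 0.4331 -0.5118]
top crank 0.66 [332.4, 200.6] [ 0.5153 -0.3706]
top crank 0.53 [381.8, 166.9] [ 0.6424 -0.5527]
top knob 0.91 [388.5, 204.4] [ 0.5002 -0.558 ]
top knob 0.79 [364.9, 170.4] [ 0.6194 -0.4766]
top knob 0.51 [352.4, 203.7] [ 0.5004 -0.4309]
top mould_mid1 0.71 [118.4, 253.6] [0.3152 0.3805]
top spindle 0.83 [135.5, 172.0] [0.5725 0.2869]
top spindle 0.2 [150.3, 184.1] [0.5353 0.2394]
side tray_handle 0.66 [260.5, 168.9] [0.577  0.1715]
side crank_boss 0.82 [219.8, 314.2] [ 0.4265 -0.5131]
side crank_boss 0.58 [307.2, 319.9] [ 0.6562 -0.5442]
side crank_boss 0.57 [251.1, 275.1] [ 0.5161 -0.3746]
side crank 0.97 [303.2, 334.9] [ 0.6461 -0.5588]
side crank 0.82 [249.8, 288.7] [ 0.5115 -0.3882]
side crank 0.55 [224.1, 329.2] [ 0.4363 -0.5292]
side knob 0.95 [287.4, 294.2] [ 0.6127 -0.4602]
side knob 0.76 [247.3, 289.0] [ 0.5028 -0.4352]
side knob 0.56 [247.4, 327.4] [ 0.498  -0.5662]
side mould_mid1 0.54 [249.3, 162.1] [0.5378 0.2746]
side mould_small 0.45 [267.2, 160.8] [0.6114 0.2808]
side spindle 0.58 [255.7, 118.9] [0.5648 0.2931]
```

Call:
apply_moves --motion '[[[-4.4,-0.9,-2],[0,0,0],0],[[-8.8,-1.8,-4],[0,0,0],0],[[-13.2,-2.7,-4.7],[0,0,0],0],[[-17.6,-3.6,-4.7],[0,0,0],0],[[-22,-4.5,-4.7],[0,0,0],0]]'

```text
time: 29.85
ee_pos: [0.5286, -0.3535, 0.2201]
tcp_rot: [2.208, 2.234, -0.0]
force: [0.8, 0.0, -0.3]
width: 0.0871
grasp_force: 0.0
```

Call:
apply_moves --motion '[[[-4.4,-1,0],[0,0,0],0],[[-8.8,-2,0],[0,0,0],0],[[-11,-2.4,0],[0,0,0],0],[[-11,-2.4,0],[0,0,0],0],[[-11,-2.4,0],[0,0,0],0]]'

```text
time: 30.35
ee_pos: [0.5065, -0.4616, 0.2193]
tcp_rot: [-2.208, -2.234, -0.001]
force: [-0.2, 0.1, -0.2]
width: 0.0869
grasp_force: 0.0
```

```bash
python3 look.py w6 crank:.006 crank_boss:.048 knob:.056 board_top:.006 jar:.006
```

```text
t 30.35 pos [ 0.5065 -0.4616  0.2193] rot [-2.2082 -2.2338 -0.0013] w 0.086878878105127 F [-0.2108  0.0927 -0.2148] q [ 1.1764  0.5887 -0.7805  1.2656  0.4039  1.4443  0.445 ]
cam [ 0.5054 -0.3893  0.3698] [ 0.003  -0.2654 -0.9641]
crank 0.8 [351.4 229.8] [ 0.6462 -0.5475]
crank 0.57 [203.5 211.6] [ 0.4285 -0.5213]
crank_boss 0.93 [196.5 225.9] [ 0.4274 -0.526 ]
crank_boss 0.76 [369.5 248.5] [ 0.657  -0.5559]
crank_boss 0.71 [261.4 106. ] [ 0.5098 -0.376 ]
knob 0.94 [345.2 198.8] [ 0.6149 -0.4845]
knob 0.73 [246.7 268.4] [ 0.4932 -0.5828]
knob 0.57 [258.  165.2] [ 0.5066 -0.4437]
board_top 0.68 [222.2  89.6] [ 0.4597 -0.3547]
jar 0.84 [165.5  71. ] [ 0.3886 -0.3335]
```

View pics/w6.png

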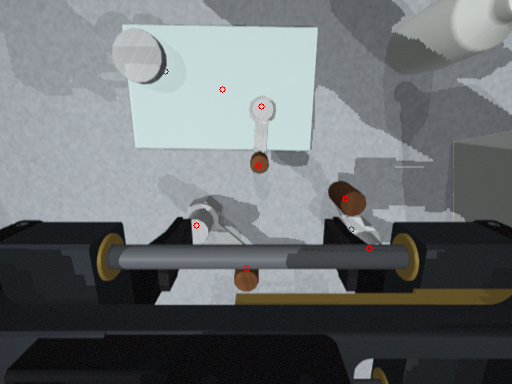

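Call:
apply_moves --motion '[[[4.2,0.3,0],[0,0,0],0],[[8.4,0.5,3],[0,0,0],0],[[8.4,0.5,8],[0,0,0],0],[[8.4,0.5,12.5],[0,0,0],0],[[8.4,0.5,15],[0,0,0],0]]'

```text
time: 31.15
ee_pos: [0.5089, -0.3764, 0.0661]
tcp_rot: [-2.204, -2.233, 0.002]
force: [-0.1, -0.8, 0.0]
width: 0.0874
grasp_force: 0.0
```

Call:
apply_moves --motion '[[[0,0,1],[0,0,0],0],[[0,0,2],[0,0,0],0.2],[[0,0,2],[0,0,0],0.5],[[0,0,2],[0,0,0],0.9],[[0,0,2],[0,0,0],1]]' --grip_force 25

```text
time: 31.65
ee_pos: [0.5112, -0.3782, 0.0511]
tcp_rot: [2.207, 2.233, 0.0]
force: [0.1, -0.1, 0.2]
width: 0.0629
grasp_force: 0.0
```

Call:
apply_moves --motion '[[[0,0,0],[0,0,0],1],[[0,0,0],[0,0,0],1],[[0,0,0],[0,0,0],1],[[0,0,0],[0,0,0],1],[[0,0,0],[0,0,0],1]]'

```text
time: 32.15
ee_pos: [0.5106, -0.3777, 0.0497]
tcp_rot: [2.208, 2.234, 0.0]
force: [0.2, 0.2, -1.8]
width: 0.0236
grasp_force: 25.1
```

Call:
apply_moves --motion '[[[0,0,-2],[0,0,0],1],[[0,0,-6],[0,0,0],1],[[0,0,-10.5],[0,0,0],1],[[0,0,-15],[0,0,0],1],[[0,0,-19.5],[0,0,0],1]]'

```text
time: 32.65
ee_pos: [0.51, -0.3774, 0.246]
tcp_rot: [-2.207, -2.234, 0.0]
force: [0.9, -0.7, -2.3]
width: 0.0236
grasp_force: 24.9
```

Call:
apply_moves --motion '[[[2,0.2,-4],[0,0,0],1],[[6,0.6,-7],[0,0,0],1],[[10,1.1,-9.5],[0,0,0],1],[[14.5,1.6,-9.5],[0,0,0],1],[[19,2.2,-9.5],[0,0,0],1]]'

```text
time: 33.15
ee_pos: [0.5302, -0.1858, 0.3401]
tcp_rot: [2.208, 2.233, -0.0]
force: [0.1, 0.2, -2.4]
width: 0.0234
grasp_force: 24.9
```

Call:
apply_moves --motion '[[[4.5,0.6,0],[0,0,0],1],[[9,1.2,0],[0,0,0],1],[[13.5,1.8,0],[0,0,0],1],[[17.9,2.3,0],[0,0,0],1],[[17.9,2.3,0],[0,0,0],1]]'

```text
time: 33.65
ee_pos: [0.5503, -0.0002, 0.3399]
tcp_rot: [-2.195, -2.245, -0.003]
force: [-0.3, 0.4, -2.3]
width: 0.0238
grasp_force: 25.0
```

Call:
apply_moves --motion '[[[4.5,0.5,0],[0,0,0],1],[[9,1.1,0],[0,0,0],1],[[13.5,1.6,0],[0,0,0],1],[[17.8,2.1,0],[0,0,0],1],[[17.8,2.1,0],[0,0,0],1]]'

```text
time: 34.15
ee_pos: [0.5677, 0.1776, 0.3391]
tcp_rot: [-2.194, -2.244, -0.002]
force: [-1.2, -0.4, -2.6]
width: 0.0236
grasp_force: 25.0
```

Call:
apply_moves --motion '[[[0,0,0],[0,0,0],1],[[0,0,0],[0,0,0],1]]'

```text
time: 34.35
ee_pos: [0.5702, 0.1688, 0.3392]
tcp_rot: [2.209, 2.233, -0.001]
force: [0.1, -0.7, -1.7]
width: 0.0234
grasp_force: 24.9
```

```bash
python3 look.py w7 spindle:.216 mould_mid1:.031
python3 - <<'E'
from h import *
im=cv2.cvtColor(cv2.imread("pics/w7.png"),cv2.COLOR_BGR2GRAY); m=bot.camera_model("wrist")
q=proj("wrist",[.569,.289,.234],m); print(q)
u,v=int(q[0]),int(q[1]); u0,v0=max(u-60,0),max(v-60,0)
g=im[v0:v+60,u0:u+60]
c=cv2.HoughCircles(cv2.resize(g,None,fx=2,fy=2),cv2.HOUGH_GRADIENT,1,10,param1=100,param2=20,minRadius=30,maxRadius=70)
for x in (c[0][:6] if c is not None else []):
  p=(x[0]/2+u0,x[1]/2+v0); print(x,p,at_z("wrist",p,.234,m))
E
```

```text
t 34.35 pos [0.5702 0.1688 0.3392] rot [ 2.2094  2.233  -0.0014] w 0.023406551895919368 F [ 0.0654 -0.7075 -1.6832] q [ 0.4026  0.4026 -1.0516  1.3253  0.3478  1.6067 -0.589 ]
cam [0.5693 0.2413 0.4896] [ 0.0022 -0.2671 -0.9637]
spindle 0.65 [252.   68.6] [0.5634 0.2858]
[257.58075006  60.74852825]
[113.5 118.5  46.6] (np.float32(253.75), np.float32(59.25)) [0.56562088 0.29017297 0.234     ]
[113.5 132.5  55.9] (np.float32(253.75), np.float32(66.25)) [0.56565099 0.2845218  0.234     ]
[129.5 134.5  69.4] (np.float32(261.75), np.float32(67.25)) [0.57274107 0.28377301 0.234     ]
[124.5 124.5  59. ] (np.float32(259.25), np.float32(62.25)) [0.57048279 0.28780408 0.234     ]
[107.5 144.5  47.2] (np.float32(250.75), np.float32(72.25)) [0.56300762 0.2795952  0.234     ]
[100.5 127.5  30.8] (np.float32(247.25), np.float32(63.75)) [0.55990158 0.28649622 0.234     ]
```

View pics/w7.png

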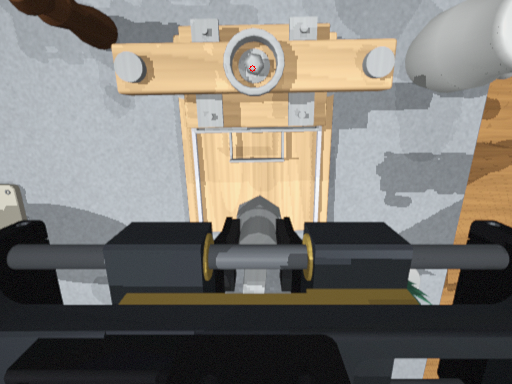

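```bash
python3 - <<'E'
from h import *
im=cv2.imread("pics/w7.png")[20:104,212:296]; cv2.imwrite("pics/c7.png",cv2.resize(im,(588,588),interpolation=cv2.INTER_CUBIC))
E
```

```text
(no output)
```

View pics/c7.png

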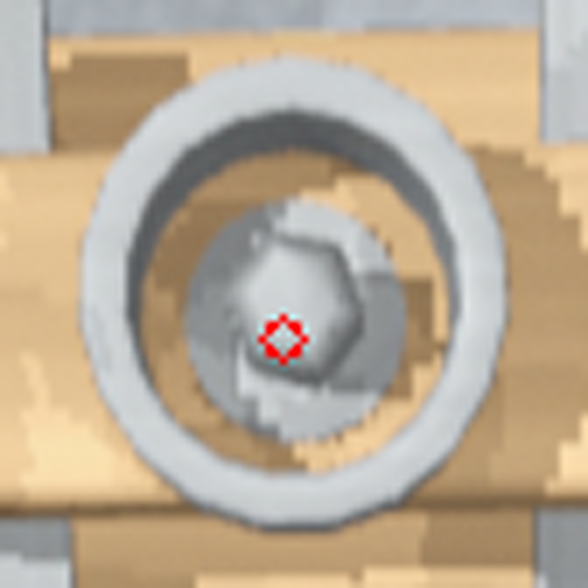

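Crop: the collar centre is at (292,291) and the hex stud tip at about (298,310), with corners near 0 and 60 degrees. That puts the spindle at about (0.567,0.288). The hub's corners are about 27° short of the stud's, so I'm pre-turning the crank and lowering it.

Call:
apply_moves --motion '[[[4,-0.1,0],[0,0,-8],1],[[8,-0.1,0],[0,0,-16],1],[[11,-0.1,0],[0,0,-24],1],[[11.9,-0.1,0],[0,0,-27],1],[[11.9,-0.1,2],[0,0,-27],1]]'

```text
time: 35.0
ee_pos: [0.5674, 0.2912, 0.3215]
tcp_rot: [1.62, 2.691, 0.006]
force: [0.2, -0.1, -2.1]
width: 0.0229
grasp_force: 24.9
```

Call:
apply_moves --motion '[[[0,0,2],[0,0,0],1],[[0,0,3],[0,0,0],1],[[0,0,3.6],[0,0,0],1],[[0,0,3.6],[0,0,0],1]]'

```text
time: 35.4
ee_pos: [0.5677, 0.2883, 0.2834]
tcp_rot: [-1.627, -2.688, 0.001]
force: [0.6, -0.8, -2.6]
width: 0.0235
grasp_force: 24.9
```

Call:
apply_moves --motion '[[[0,0,0.3],[0,0,0],1],[[0,0,0.6],[0,0,0],1],[[0,0,0.8],[0,0,0],1],[[0,0,0.8],[0,0,0],1]]'

```text
time: 35.8
ee_pos: [0.5675, 0.289, 0.2755]
tcp_rot: [1.625, 2.688, -0.0]
force: [0.1, -0.4, -2.2]
width: 0.0231
grasp_force: 24.9
```

Free so far at 0.2755; lowering gently towards the stud.

Call:
apply_moves --motion '[[[0,0,0.2],[0,0,0],1],[[0,0,0.4],[0,0,0],1],[[0,0,0.5],[0,0,0],1],[[0,0,0.5],[0,0,0],1]]'

```text
time: 36.2
ee_pos: [0.5674, 0.2897, 0.2729]
tcp_rot: [1.625, 2.688, 0.003]
force: [-3.9, -2.2, 12.1]
width: 0.0232
grasp_force: 25.0
```

Call:
apply_moves --motion '[[[0,0,0.2],[0,0,0],1],[[0,0,0.4],[0,0,0],1],[[0,0,0.4],[0,0,0],1]]'

```text
time: 36.5
ee_pos: [0.5665, 0.2897, 0.2668]
tcp_rot: [-1.623, -2.688, 0.0]
force: [-4.9, 1.0, 0.3]
width: 0.0237
grasp_force: 25.0
```

Call:
apply_moves --motion '[[[0,0,0.2],[0,0,0],1],[[0,0,0.4],[0,0,0],1],[[0,0,0.4],[0,0,0],1]]'

```text
time: 36.8
ee_pos: [0.5665, 0.2896, 0.2624]
tcp_rot: [-1.623, -2.688, 0.001]
force: [-5.7, 1.0, -0.4]
width: 0.023
grasp_force: 25.0
```

Call:
apply_moves --motion '[[[0,0,0.2],[0,0,0],1],[[0,0,0.3],[0,0,0],1],[[0,0,0.3],[0,0,0],1]]'

```text
time: 37.1
ee_pos: [0.5664, 0.2898, 0.2596]
tcp_rot: [-1.623, -2.688, 0.001]
force: [-5.4, 0.9, 1.1]
width: 0.0231
grasp_force: 25.0
```

Call:
apply_moves --motion '[[[0,0,0.2],[0,0,0],1],[[0,0,0.3],[0,0,0],1],[[0,0,0.3],[0,0,0],1]]'

```text
time: 37.4
ee_pos: [0.5663, 0.2903, 0.2592]
tcp_rot: [-1.623, -2.689, -0.002]
force: [-10.9, -1.9, 18.6]
width: 0.0233
grasp_force: 25.1
```

The crank is fully seated. I'm releasing the boss and going to the knob, at about (0.591,0.235).

Call:
apply_moves --motion '[[[0,0,-0.4],[0,0,0],0.6],[[0,0,-0.4],[0,0,0],0.3],[[0,0,-0.4],[0,0,0],0],[[0,0,-0.4],[0,0,0],0],[[0,0,-2],[0,0,0],0]]'

```text
time: 37.9
ee_pos: [0.5672, 0.288, 0.275]
tcp_rot: [-1.625, -2.687, 0.005]
force: [0.6, 0.1, -0.4]
width: 0.0554
grasp_force: 0.0
```

Call:
apply_moves --motion '[[[0,0,-4],[0,0,0],0],[[-6,0,-6],[0,0,0],0],[[-10,0,-6],[0,0,0],0],[[-14,0,-6],[0,0,0],0],[[-14,0,-6],[0,0,0],0]]'

```text
time: 38.4
ee_pos: [0.6363, 0.1574, 0.3369]
tcp_rot: [1.639, 2.678, -0.002]
force: [0.4, -0.1, -0.5]
width: 0.0859
grasp_force: 0.0
```

```bash
python3 look.py w8 knob:.266 crank_boss:.258
python3 - <<'E'
from h import *
s=st(); print(tool(np.array(s["ee_pos"]),[.591,.235,.262],s["tcp_rot"]))
im=cv2.imread("pics/w8.png")
for d in bot.cut_out("wrist","knob")[:2]:
    r=cv2.minAreaRect(np.argwhere(d["pixels"])[:,::-1].astype(np.float32)); print(d["confidence"],d["xy"],r)
E
```

```text
t 38.4 pos [0.6363 0.1574 0.3369] rot [ 1.6392  2.6779 -0.0016] w 0.08587025184621602 F [ 0.385  -0.0622 -0.5081] q [ 0.341   0.5737 -1.0812  1.1497  0.505   1.6816 -0.1314]
cam [0.6028 0.2221 0.4872] [ 0.1222 -0.2389 -0.9633]
knob 0.65 [250.  100.8] [0.5919 0.2305]
crank_boss 0.88 [253.7  13.5] [0.566 0.288]
t 38.55 pos [0.6323 0.1656 0.3373] rot [-1.625  -2.6883 -0.0013] w 0.08699239844295333 F [-0.3465  1.0598 -0.0206] q [ 0.3349  0.5716 -1.0874  1.1546  0.5022  1.6805 -0.1341]
[ 8.0606 -0.4359  7.5355]
0.57 [252.6, 41.8] ((254.0, 54.5), (109.0, 40.0), 90.0)
```

View pics/w8.png

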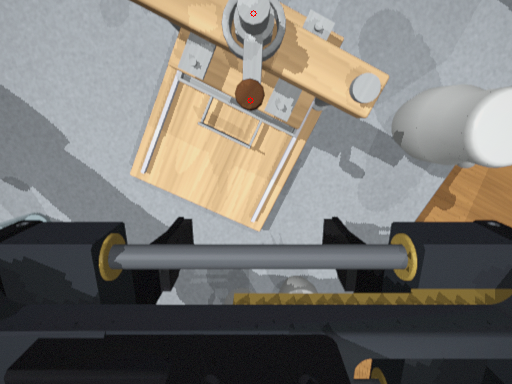

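The crank sits in the collar at (253,15) with the knob at (249,95), as computed. Gripping the knob.

Call:
apply_moves --motion '[[[4,-0.2,0],[0,0,0],0],[[8,-0.4,0],[0,0,0],0],[[8,-0.4,2],[0,0,0],0],[[8,-0.4,5.5],[0,0,0],0],[[8,-0.4,7.4],[0,0,0],0]]'

```text
time: 39.1
ee_pos: [0.5903, 0.2354, 0.2608]
tcp_rot: [-1.621, -2.691, 0.002]
force: [0.3, -1.0, -0.6]
width: 0.0873
grasp_force: 0.0
```

Call:
apply_moves --motion '[[[0,0,0],[0,0,0],0.4],[[0,0,0],[0,0,0],0.8],[[0,0,0],[0,0,0],1],[[0,0,0],[0,0,0],1],[[0,0,0],[0,0,0],1]]' --grip_force 15

```text
time: 39.6
ee_pos: [0.592, 0.2343, 0.2635]
tcp_rot: [1.625, 2.688, 0.001]
force: [-0.8, -0.3, -0.1]
width: 0.055
grasp_force: 0.0
```

Call:
apply_moves --motion '[[[0,0,0],[0,0,0],1],[[0,0,0],[0,0,0],1],[[0,0,0],[0,0,0],1],[[0,0,0],[0,0,0],1]]'

```text
time: 40.0
ee_pos: [0.5918, 0.234, 0.2626]
tcp_rot: [-1.626, -2.688, 0.0]
force: [-0.9, -0.3, 0.7]
width: 0.023
grasp_force: 0.1
```

```bash
python3 - <<'E'
from h import *
s=st(); C=np.array([.566,.2895]); p=np.array(s["ee_pos"]); r=p[:2]-C; print(r,np.hypot(*r),np.degrees(np.arctan2(r[1],r[0])))
t0=np.arctan2(r[1],r[0])
for k in range(0,4):
  out=[]
  b=C+.06*np.array([np.cos(t0-k*np.radians(120)),np.sin(t0-k*np.radians(120))]) if k else p[:2]
  for j in range(1,6):
    t=t0-np.radians(120*k+24*j); q=C+.06*np.array([np.cos(t),np.sin(t)]); v=tool(np.r_[b,p[2]],np.r_[q,p[2]],s["tcp_rot"]); out.append(list(np.round(v[:2],1)))
  print(k,out)
E
```

```text
t 40.0 pos [0.5918 0.234  0.2626] rot [-1.6256 -2.6883  0.0001] w 0.022968590848909034 F [-0.9241 -0.3187  0.6587] q [ 0.288   0.5655 -1.0991  1.3418  0.4981  1.5253 -0.281 ]
[ 0.0258 -0.0555] 0.06123386744323329 -65.03260605283177
0 [[np.float64(0.8), np.float64(-2.4)], [np.float64(2.3), np.float64(-4.4)], [np.float64(4.5), np.float64(-5.5)], [np.float64(7.0), np.float64(-5.6)], [np.float64(9.4), np.float64(-4.8)]]
1 [[np.float64(1.8), np.float64(1.8)], [np.float64(2.7), np.float64(4.1)], [np.float64(2.6), np.float64(6.6)], [np.float64(1.4), np.float64(8.8)], [np.float64(-0.5), np.float64(10.4)]]
2 [[np.float64(-2.4), np.float64(0.7)], [np.float64(-4.9), np.float64(0.3)], [np.float64(-7.0), np.float64(-1.1)], [np.float64(-8.3), np.float64(-3.2)], [np.float64(-8.7), np.float64(-5.6)]]
3 [[np.float64(0.6), np.float64(-2.4)], [np.float64(2.2), np.float64(-4.4)], [np.float64(4.4), np.float64(-5.5)], [np.float64(6.9), np.float64(-5.6)], [np.float64(9.2), np.float64(-4.8)]]
```

Call:
apply_moves --motion '[[[0.2,-1.2,0],[0,0,0],1],[[0.8,-2.4,0],[0,0,0],1],[[1.5,-3.5,0],[0,0,0],1],[[2.3,-4.4,0],[0,0,0],1],[[3.3,-5,0],[0,0,0],1]]'

```text
time: 40.5
ee_pos: [0.5317, 0.239, 0.2626]
tcp_rot: [1.627, 2.687, -0.003]
force: [-0.3, -5.0, 2.6]
width: 0.0216
grasp_force: 15.0
```

```bash
cat > ang.py <<'E'
from h import *
s=st(); C=np.array([.566,.2895]); r=np.array(s["ee_pos"])[:2]-C; print(np.hypot(*r),np.degrees(np.arctan2(r[1],r[0])))
E
python3 ang.py
```

```text
t 40.5 pos [0.5317 0.239  0.2626] rot [ 1.6269  2.6866 -0.003 ] w 0.021608577714418507 F [-0.3413 -5.0307  2.5756] q [ 0.3744  0.4542 -1.1654  1.4886  0.4185  1.4736 -0.3129]
0.06106073128362885 -124.20402884669954
```

Call:
apply_moves --motion '[[[2.4,-0.7,0],[0,0,0],1],[[4.9,-0.3,0],[0,0,0],1],[[7,1.1,0],[0,0,0],1],[[8.3,3.2,0],[0,0,0],1],[[8.7,5.6,0],[0,0,0],1]]'

```text
time: 41.0
ee_pos: [0.5408, 0.3437, 0.2621]
tcp_rot: [1.623, 2.688, -0.004]
force: [1.7, -11.1, -3.5]
width: 0.0212
grasp_force: 15.0
```

Call:
apply_moves --motion '[[[-0.6,2.4,0],[0,0,0],1],[[-2.2,4.4,0],[0,0,0],1],[[-4.4,5.5,0],[0,0,0],1],[[-6.9,5.7,0],[0,0,0],1],[[-9.2,4.8,0],[0,0,0],1]]'

```text
time: 41.5
ee_pos: [0.6264, 0.2853, 0.2621]
tcp_rot: [-1.621, -2.688, -0.002]
force: [-7.3, 2.2, -3.9]
width: 0.0214
grasp_force: 15.0
```

Call:
apply_moves --motion '[[[-1.8,-1.8,0],[0,0,0],1],[[-2.7,-4.1,0],[0,0,0],1],[[-2.6,-6.6,0],[0,0,0],1],[[-1.4,-8.8,0],[0,0,0],1],[[0.5,-10.4,0],[0,0,0],1]]'

```text
time: 42.0
ee_pos: [0.532, 0.2383, 0.2627]
tcp_rot: [1.629, 2.684, -0.002]
force: [7.5, 4.5, -2.9]
width: 0.0213
grasp_force: 15.0
```

```bash
python3 ang.py
```

```text
t 42.0 pos [0.532  0.2383 0.2627] rot [ 1.6289  2.6845 -0.0016] w 0.021342790403300786 F [ 7.4594  4.4893 -2.907 ] q [ 0.3786  0.4552 -1.1696  1.4893  0.4206  1.4733 -0.3147]
0.061436779775938054 -123.5474514917643
```

One turn done cleanly. Here is another.

Call:
apply_moves --motion '[[[2.4,-0.7,0],[0,0,0],1],[[4.9,-0.3,0],[0,0,0],1],[[7,1.1,0],[0,0,0],1],[[8.3,3.2,0],[0,0,0],1],[[8.7,5.6,0],[0,0,0],1]]'

```text
time: 42.5
ee_pos: [0.5406, 0.3442, 0.2624]
tcp_rot: [1.623, 2.689, -0.003]
force: [1.9, -9.4, 0.5]
width: 0.0214
grasp_force: 15.0
```

Call:
apply_moves --motion '[[[-0.6,2.4,0],[0,0,0],1],[[-2.2,4.4,0],[0,0,0],1],[[-4.4,5.5,0],[0,0,0],1],[[-6.9,5.7,0],[0,0,0],1],[[-9.2,4.8,0],[0,0,0],1]]'

```text
time: 43.0
ee_pos: [0.6264, 0.2854, 0.2624]
tcp_rot: [-1.621, -2.688, -0.002]
force: [-6.9, 2.6, -0.6]
width: 0.0215
grasp_force: 14.9
```

Call:
apply_moves --motion '[[[-1.8,-1.8,0],[0,0,0],1],[[-2.7,-4.1,0],[0,0,0],1],[[-2.6,-6.6,0],[0,0,0],1],[[-1.4,-8.8,0],[0,0,0],1],[[0.5,-10.4,0],[0,0,0],1]]'

```text
time: 43.5
ee_pos: [0.5321, 0.2381, 0.2629]
tcp_rot: [1.629, 2.684, -0.002]
force: [4.9, 3.2, 0.1]
width: 0.0212
grasp_force: 15.1
```

```bash
python3 ang.py
```

```text
t 43.5 pos [0.5321 0.2381 0.2629] rot [ 1.629   2.6839 -0.0018] w 0.02123736055139145 F [4.9497 3.1554 0.1304] q [ 0.3806  0.4568 -1.1732  1.4889  0.4231  1.4745 -0.3163]
0.06153932886224612 -123.37900997347505
```

Call:
apply_moves --motion '[[[1.2,-0.5,0],[0,0,0],1],[[2.4,-0.7,0],[0,0,0],1],[[3.7,-0.6,0],[0,0,0],1],[[4.9,-0.3,0],[0,0,0],1],[[6,0.3,0],[0,0,0],1]]'

```text
time: 44.0
ee_pos: [0.5055, 0.2963, 0.2629]
tcp_rot: [-1.622, -2.689, 0.001]
force: [-1.6, -1.6, 2.5]
width: 0.0214
grasp_force: 15.0
```

```bash
python3 ang.py; python3 - <<'E'
from h import *
a=cv2.imread("pics/side_raw.png").astype(int); b=bot.snapshot("side").astype(int); cv2.imwrite("pics/side3.png",b.astype(np.uint8))
m=bot.camera_model("side")
def P(x,z,dx=0): # press x -> world
    return proj("side",[.567+dx-.023*x,.289+x,z],m)
for nm,x,z in [("beam top",-.023,.214),("beam bot",-.023,.188),("collar rim",-.0275,.234)]: print(nm,P(x,z))
for y in (.002,.011,.018,.022,.026,.030): print("yoke",y,"plate top front",P(-.059,.142-y)[1],"bot",P(-.059,.128-y)[1])
u=int(P(-.059,.12)[0]); print(u)
for r in range(118,162): print(r, a[r,u-12:u+13].mean(0).round().astype(int), b[r,u-12:u+13].mean(0).round().astype(int))
E
```

```text
t 44.0 pos [0.5055 0.2963 0.2629] rot [-1.6222 -2.689   0.0008] w 0.021440786817090364 F [-1.5743 -1.5668  2.547 ] q [ 0.267   0.4673 -1.1746  1.48    0.4294  1.4792 -0.4227]
0.06084391196687602 173.62484129076503
beam top [256.77869086 122.55062397]
beam bot [256.76570219 128.58373465]
collar rim [256.88081539 118.37422134]
yoke 0.002 plate top front 144.01417169369117 bot 147.15785207697186
yoke 0.011 plate top front 146.0382869955886 bot 149.1642351504767
yoke 0.018 plate top front 147.6046943897023 bot 150.71695433087785
yoke 0.022 plate top front 148.49669845221055 bot 151.60117688650277
yoke 0.026 plate top front 149.38646877816208 bot 152.4831948530403
yoke 0.03 plate top front 150.2740137475738 bot 153.36301646511706
257
118 [157 167 175] [120 127 133]
119 [137 156 171] [104 117 130]
120 [125 148 164] [ 95 111 127]
121 [123 150 167] [ 94 112 130]
122 [121 156 177] [ 93 118 142]
123 [110 151 184] [ 89 123 156]
124 [ 92 134 173] [ 84 122 159]
125 [ 81 121 159] [ 80 120 157]
126 [ 77 116 153] [ 77 116 153]
127 [ 78 114 148] [ 77 113 147]
128 [ 87 112 137] [ 88 111 136]
129 [ 98 
[... 340 characters left out ...]
 [ 95 132 166] [105 130 154]
141 [103 149 188] [ 98 126 153]
142 [112 164 202] [ 94 122 150]
143 [118 171 207] [ 95 126 155]
144 [116 169 209] [ 91 124 156]
145 [100 149 192] [ 87 124 159]
146 [ 85 126 165] [ 96 139 175]
147 [102 130 158] [103 150 185]
148 [153 157 164] [106 155 192]
149 [191 183 177] [ 98 146 187]
150 [200 191 183] [ 84 126 165]
151 [190 193 198] [ 78 115 151]
152 [165 200 228] [ 77 106 133]
153 [148 204 239] [ 91 109 124]
154 [136 197 237] [116 122 123]
155 [117 172 214] [130 131 126]
156 [105 155 192] [130 131 124]
157 [104 153 190] [125 126 118]
158 [105 154 191] [129 130 123]
159 [106 155 193] [132 133 125]
160 [105 154 192] [135 135 129]
161 [ 98 145 185] [138 139 132]
```

Call:
apply_moves --motion '[[[1.8,1.8,0],[0,0,0],1],[[2.7,4.1,0],[0,0,0],1],[[2.6,6.6,0],[0,0,0],1],[[1.4,8.8,0],[0,0,0],1],[[-0.5,10.4,0],[0,0,0],1]]'

```text
time: 44.55
ee_pos: [0.6009, 0.3393, 0.2619]
tcp_rot: [-1.621, -2.689, 0.005]
force: [-11.0, -11.5, 2.1]
width: 0.0216
grasp_force: 15.1
```

Call:
apply_moves --motion '[[[-0.6,0.3,0],[0,0,0],1],[[-1.2,0.5,0],[0,0,0],1],[[-1.2,0.5,0],[0,0,0],1]]'

```text
time: 44.85
ee_pos: [0.6113, 0.3297, 0.262]
tcp_rot: [-1.625, -2.687, 0.003]
force: [-4.0, -3.6, 3.7]
width: 0.0216
grasp_force: 15.0
```

```bash
python3 ang.py; python3 - <<'E'
from h import *
a=cv2.imread("pics/side3.png").astype(int); b=bot.snapshot("side").astype(int); cv2.imwrite("pics/side4.png",b.astype(np.uint8)); u=257
for r in range(128,157): print(r, a[r,u-12:u+13].mean(0).round().astype(int), b[r,u-12:u+13].mean(0).round().astype(int))
E
```

```text
t 44.85 pos [0.6113 0.3297 0.262 ] rot [-1.6249 -2.6866  0.003 ] w 0.021583280235213893 F [-3.9898 -3.5836  3.6898] q [ 0.0423  0.6858 -1.0493  1.1582  0.5799  1.5943 -0.393 ]
0.0605189162733943 41.59745873986727
128 [ 88 111 136] [ 83 107 133]
129 [111 116 123] [107 111 118]
130 [125 121 117] [122 117 113]
131 [130 125 118] [128 121 115]
132 [129 123 117] [129 123 117]
133 [120 116 109] [127 121 115]
134 [114 109 105] [118 114 108]
135 [117 114 109] [114 111 106]
136 [121 118 113] [122 118 114]
137 [123 120 116] [125 121 116]
138 [118 121 124] [121 118 116]
139 [113 129 144] [116 121 125]
140 [105 130 154] [110 125 139]
141 [ 98 126 153] [103 127 148]
142 [ 94 122 150] [ 99 125 150]
143 [ 95 126 155] [101 131 159]
144 [ 91 124 156] [ 99 133 164]
145 [ 87 124 159] [101 142 179]
146 [ 96 139 175] [112 161 201]
147 [103 150 185] [117 169 206]
148 [106 155 192] [115 168 207]
149 [ 98 146 187] [102 151 193]
150 [ 84 126 165] [ 85 127 166]
151 [ 78 115 151] [ 77 114 150]
152 [ 77 106 133] [ 76 104 132]
153 [ 91 109 124] [ 90 108 123]
154 [116 122 123] [115 121 121]
155 [130 131 126] [128 130 124]
156 [130 131 124] [129 130 123]
```

Call:
apply_moves --motion '[[[-0.8,0.2,0],[0,0,0],1],[[-1.6,0.2,0],[0,0,0],1],[[-2.4,0.1,0],[0,0,0],1],[[-3.1,0,0],[0,0,0],1],[[-3.1,0,0],[0,0,0],1]]'

```text
time: 45.4
ee_pos: [0.6255, 0.3018, 0.2621]
tcp_rot: [-1.625, -2.687, 0.002]
force: [-6.6, -1.9, 1.5]
width: 0.0214
grasp_force: 15.0
```

Call:
apply_moves --motion '[[[-0.8,-0.2,0],[0,0,0],1],[[-1.5,-0.6,0],[0,0,0],1],[[-1.5,-0.6,0],[0,0,0],1]]'

```text
time: 45.7
ee_pos: [0.6269, 0.2859, 0.2622]
tcp_rot: [-1.625, -2.687, 0.002]
force: [-6.2, 0.6, 1.2]
width: 0.0218
grasp_force: 15.0
```

```bash
python3 ang.py
```

```text
t 45.7 pos [0.6269 0.2859 0.2622] rot [-1.6248 -2.6871  0.0017] w 0.021802556515285374 F [-6.1623  0.6061  1.1722] q [ 0.121   0.6739 -1.0531  1.1772  0.572   1.5866 -0.3276]
0.06103513753586288 -3.3896978505617583
```

Call:
apply_moves --motion '[[[-0.9,-0.6,0],[0,0,0],1],[[-1.6,-1.3,0],[0,0,0],1],[[-1.6,-1.3,0],[0,0,0],1]]'

```text
time: 46.0
ee_pos: [0.6226, 0.2651, 0.2622]
tcp_rot: [-1.625, -2.687, 0.002]
force: [-6.0, 2.5, 0.4]
width: 0.0214
grasp_force: 15.0
```

Call:
apply_moves --motion '[[[-0.6,-0.9,0],[0,0,0],1],[[-1,-1.8,0],[0,0,0],1],[[-1,-1.8,0],[0,0,0],1]]'

```text
time: 46.3
ee_pos: [0.6115, 0.2476, 0.2625]
tcp_rot: [1.627, 2.687, -0.001]
force: [-3.1, 1.9, -1.8]
width: 0.0214
grasp_force: 14.9
```

Call:
apply_moves --motion '[[[-0.3,-1,0],[0,0,0],1],[[-0.4,-2,0],[0,0,0],1],[[-0.4,-2,0],[0,0,0],1]]'

```text
time: 46.6
ee_pos: [0.5956, 0.2351, 0.2628]
tcp_rot: [1.626, 2.687, -0.001]
force: [-0.7, 1.8, -2.3]
width: 0.0215
grasp_force: 15.0
```

Call:
apply_moves --motion '[[[0.1,-1,0],[0,0,0],1],[[0.4,-2,0],[0,0,0],1],[[0.4,-2,0],[0,0,0],1]]'

```text
time: 46.9
ee_pos: [0.5763, 0.2288, 0.2632]
tcp_rot: [1.626, 2.685, -0.003]
force: [1.5, -4.3, 2.7]
width: 0.0213
grasp_force: 15.0
```

Call:
apply_moves --motion '[[[0.4,-0.9,0],[0,0,0],1],[[1,-1.8,0],[0,0,0],1],[[1,-1.8,0],[0,0,0],1]]'

```text
time: 47.2
ee_pos: [0.5553, 0.229, 0.2632]
tcp_rot: [1.626, 2.685, -0.005]
force: [-1.4, -7.4, 4.9]
width: 0.0216
grasp_force: 15.0
```

```bash
python3 ang.py
```

```text
t 47.2 pos [0.5553 0.229  0.2632] rot [ 1.6262  2.6848 -0.0053] w 0.021608914599444813 F [-1.4262 -7.4399  4.9282] q [ 0.3617  0.4967 -1.1505  1.4401  0.455   1.4951 -0.2953]
0.06141244514223155 -100.00772344605969
```

Call:
apply_moves --motion '[[[0.7,-0.8,0],[0,0,0],1],[[1.6,-1.4,0],[0,0,0],1],[[1.6,-1.4,0],[0,0,0],1]]'

```text
time: 47.5
ee_pos: [0.5345, 0.237, 0.2631]
tcp_rot: [1.625, 2.687, -0.008]
force: [-6.4, -10.5, 8.2]
width: 0.0217
grasp_force: 15.0
```

Call:
apply_moves --motion '[[[0.7,-0.4,0],[0,0,0],1],[[1.5,-0.6,0],[0,0,0],1],[[1.5,-0.6,0],[0,0,0],1]]'

```text
time: 47.8
ee_pos: [0.5215, 0.2478, 0.2629]
tcp_rot: [1.625, 2.688, -0.01]
force: [-11.8, -12.0, 11.6]
width: 0.0212
grasp_force: 15.0
```

Call:
apply_moves --motion '[[[1,-0.4,-0.1],[0,0,0],1],[[2,-0.5,-0.2],[0,0,0],1],[[2,-0.5,-0.2],[0,0,0],1]]'

```text
time: 48.1
ee_pos: [0.5098, 0.2658, 0.2644]
tcp_rot: [1.623, 2.688, 0.002]
force: [5.8, 1.6, -6.2]
width: 0.0218
grasp_force: 15.0
```

```bash
python3 ang.py; python3 - <<'E'
from h import *
b=bot.snapshot("side").astype(int); u=257
for r in range(128,153,1): print(r, b[r,u-12:u+13].mean(0).round().astype(int))
E
```

```text
t 48.1 pos [0.5098 0.2658 0.2644] rot [1.6233 2.6884 0.0022] w 0.02176442542660799 F [ 5.7642  1.6373 -6.2046] q [ 0.349   0.4396 -1.1916  1.5088  0.4096  1.4679 -0.3665]
0.06097445289017109 -157.1056586096639
128 [ 83 107 133]
129 [104 109 116]
130 [120 116 111]
131 [127 121 114]
132 [129 123 117]
133 [131 125 120]
134 [127 124 121]
135 [119 118 116]
136 [121 119 115]
137 [128 124 119]
138 [128 124 119]
139 [121 119 115]
140 [109 112 115]
141 [ 96 110 123]
142 [ 90 113 136]
143 [ 97 127 154]
144 [100 133 163]
145 [103 139 172]
146 [110 155 190]
147 [108 155 189]
148 [102 150 186]
149 [ 96 143 182]
150 [ 85 127 166]
151 [ 78 116 151]
152 [ 77 106 134]
```

Call:
apply_moves --motion '[[[1,0.2,0.1],[0,0,0],1],[[2,0.6,0.1],[0,0,0],1],[[2,0.6,0.1],[0,0,0],1]]'

```text
time: 48.45
ee_pos: [0.5051, 0.2875, 0.2637]
tcp_rot: [-1.621, -2.69, -0.001]
force: [-1.6, 0.7, 0.6]
width: 0.0213
grasp_force: 15.0
```

Call:
apply_moves --motion '[[[0.9,0.5,0],[0,0,0],1],[[1.7,1.2,0],[0,0,0],1],[[1.7,1.2,0],[0,0,0],1]]'

```text
time: 48.75
ee_pos: [0.5085, 0.3073, 0.2635]
tcp_rot: [-1.623, -2.689, -0.0]
force: [-2.1, 1.4, 1.3]
width: 0.0217
grasp_force: 15.0
```

Call:
apply_moves --motion '[[[0.7,0.8,0],[0,0,0],1],[[1.2,1.7,0],[0,0,0],1],[[1.2,1.7,0],[0,0,0],1]]'

```text
time: 49.05
ee_pos: [0.5184, 0.3256, 0.2636]
tcp_rot: [-1.623, -2.689, -0.002]
force: [-0.6, 1.1, 0.1]
width: 0.0217
grasp_force: 15.0
```

Call:
apply_moves --motion '[[[0.4,1,0],[0,0,0],1],[[0.6,2,0],[0,0,0],1],[[0.6,2,0],[0,0,0],1]]'

```text
time: 49.35
ee_pos: [0.5342, 0.3392, 0.2635]
tcp_rot: [-1.626, -2.688, -0.001]
force: [-0.1, -0.1, 0.7]
width: 0.0216
grasp_force: 15.0
```

Call:
apply_moves --motion '[[[0,1,0],[0,0,0],1],[[-0.2,2,0],[0,0,0],1],[[-0.2,2,0],[0,0,0],1]]'

```text
time: 49.65
ee_pos: [0.553, 0.3471, 0.2636]
tcp_rot: [-1.625, -2.687, -0.002]
force: [0.6, 2.9, 2.0]
width: 0.021
grasp_force: 15.0
```

```bash
python3 ang.py
```

```text
t 49.65 pos [0.553  0.3471 0.2636] rot [-1.6253 -2.6875 -0.002 ] w 0.021040771553871847 F [0.581  2.853  1.9544] q [ 0.0741  0.6044 -1.0975  1.2916  0.5295  1.5473 -0.4701]
0.05906366463543769 102.73031365398049
```

Call:
apply_moves --motion '[[[-0.3,1.1,0],[0,0,0],1],[[-0.8,2,0],[0,0,0],1],[[-0.8,2,0],[0,0,0],1]]'

```text
time: 49.95
ee_pos: [0.5751, 0.3481, 0.2634]
tcp_rot: [1.628, 2.687, 0.001]
force: [0.8, -0.5, 1.2]
width: 0.0215
grasp_force: 15.0
```

Call:
apply_moves --motion '[[[-0.5,0.6,0],[0,0,0],1],[[-1.1,1.2,0],[0,0,0],1],[[-1.1,1.2,0],[0,0,0],1]]'

```text
time: 50.25
ee_pos: [0.5908, 0.3435, 0.2635]
tcp_rot: [1.628, 2.686, 0.001]
force: [-0.2, -1.0, -0.1]
width: 0.0218
grasp_force: 15.0
```

```bash
python3 ang.py; python3 - <<'E'
from h import *
b=bot.snapshot("side"); cv2.imwrite("pics/side5.png",b); b=b.astype(int); a=cv2.imread("pics/side4.png").astype(int); o=cv2.imread("pics/side_raw.png").astype(int);c=cv2.imread("pics/side3.png").astype(int); u=257
for r in range(126,153,1): print(r, *[x[r,u-12:u+13].mean(0)[2].round().astype(int) for x in (o,c,a,b)], *[x[r,u-12:u+13].mean(0)[0].round().astype(int) for x in (o,c,a,b)])
E
```

```text
t 50.25 pos [0.5908 0.3435 0.2635] rot [1.628  2.6862 0.001 ] w 0.021753476230525686 F [-0.1823 -1.0064 -0.0719] q [ 0.0372  0.6625 -1.0636  1.1961  0.5682  1.5806 -0.4318]
0.05946624858745303 65.32926286845301
126 153 153 151 152 77 77 76 77
127 148 147 145 145 78 77 75 75
128 137 136 133 132 87 88 83 83
129 114 123 118 115 98 111 107 103
130 93 117 113 110 96 125 122 119
131 88 118 115 113 95 130 128 125
132 100 117 117 116 106 129 129 127
133 112 109 115 118 118 120 127 129
134 119 105 108 119 116 114 118 125
135 136 109 106 115 111 117 114 118
136 153 113 114 114 107 121 122 120
137 159 116 116 118 106 123 125 126
138 155 124 116 120 99 118 121 128
139 156 144 125 114 95 113 116 120
140 166 154 139 116 95 105 110 111
141 188 153 148 129 103 98 103 103
142 202 150 150 144 112 94 99 100
143 207 155 159 160 118 95 101 104
144 209 156 164 169 116 91 99 107
145 192 159 179 183 100 87 101 109
146 165 175 201 205 85 96 112 119
147 158 185 206 211 102 103 117 122
148 164 192 207 210 153 106 115 117
149 177 187 193 195 191 98 102 103
150 183 165 166 166 200 84 85 85
151 198 151 150 150 190 78 77 78
152 228 133 132 132 165 77 76 76
```

Call:
apply_moves --motion '[[[-0.8,0.7,0],[0,0,0],1],[[-1.8,1.2,0],[0,0,0],1],[[-1.8,1.2,0],[0,0,0],1]]'

```text
time: 50.6
ee_pos: [0.6084, 0.3321, 0.2627]
tcp_rot: [-1.627, -2.687, 0.006]
force: [-5.2, -4.5, -0.4]
width: 0.0217
grasp_force: 15.1
```

Call:
apply_moves --motion '[[[-1,0.2,0],[0,0,0],1],[[-2,0.3,0],[0,0,0],1],[[-2,0.3,0],[0,0,0],1]]'

```text
time: 50.9
ee_pos: [0.6194, 0.3171, 0.263]
tcp_rot: [-1.624, -2.687, 0.004]
force: [-5.0, -2.4, -0.1]
width: 0.022
grasp_force: 15.0
```

```bash
python3 ang.py; python3 - <<'E'
from h import *
b=bot.snapshot("side").astype(int); u=257; m=bot.camera_model("side")
print(b[136:150,u-12:u+13].mean(1)[:,2].round())
for t,z in (("crank",.216),("crank_boss",.258),("knob",.266)):
    for d in bot.spot_point("side",t)[:4]:
        if d["xy"][1]<160: print(t,d["confidence"],d["xy"],at_z("side",d["xy"],z,m), proj("side",[.566,.2895,z],m))
E
```

```text
t 50.9 pos [0.6194 0.3171 0.263 ] rot [-1.624  -2.6869  0.0037] w 0.02195795652321956 F [-5.0382 -2.4451 -0.1369] q [ 0.0603  0.6886 -1.0487  1.1514  0.5819  1.5984 -0.3702]
0.060103929137088584 27.302267493153227
[114. 118. 120. 114. 116. 130. 145. 160. 169. 183. 205. 212. 210. 196.]
crank 0.55 [253.9, 120.0] [0.55736925 0.28408159 0.216     ] [256.05363973 119.31241635]
crank_boss 0.69 [271.4, 106.8] [0.62646309 0.30954785 0.258     ] [256.06516009 109.4103348 ]
knob 0.74 [271.1, 105.2] [0.62493223 0.30690611 0.266     ] [256.0673895 107.4940939]
```

Call:
apply_moves --motion '[[[-1.2,-0.1,0],[0,0,0],1],[[-2.4,-0.5,0],[0,0,0],1]]'

```text
time: 51.3
ee_pos: [0.6265, 0.2944, 0.2633]
tcp_rot: [-1.623, -2.689, 0.0]
force: [-2.8, -0.1, -1.4]
width: 0.0215
grasp_force: 15.0
```

```bash
python3 - <<'E'
from h import *
s=bot.sense(); C=np.array([.566,.2895]); r=np.array(s["ee_pos"])[:2]-C; f=np.array(s["force"]); r/=np.hypot(*r); t=np.array([r[1],-r[0]]); print("rad",f[:2]@r,"tan(cw)",f[:2]@t,f[2],np.array(s["torque"]),np.degrees(np.arctan2(r[1],r[0])))
a=cv2.imread("pics/side_raw.png"); b=bot.snapshot("side"); c=bot.snapshot("top")
o=np.zeros((560,800,3),np.uint8)
o[:280,:400]=cv2.resize(a[95:165,207:307],(400,280),interpolation=cv2.INTER_CUBIC)
o[280:,:400]=cv2.resize(b[95:165,207:307],(400,280),interpolation=cv2.INTER_CUBIC)
o[:400,400:]=cv2.resize(c[120:220,90:190],(400,400),interpolation=cv2.INTER_CUBIC)
cv2.imwrite("pics/last.png",o)
E
```

```text
rad -2.7814229681693137 tan(cw) -0.1550253604647495 -1.3560059789014587 [-0.03232248  0.56594772  0.05080607] 4.665330282491643
```

View pics/last.png

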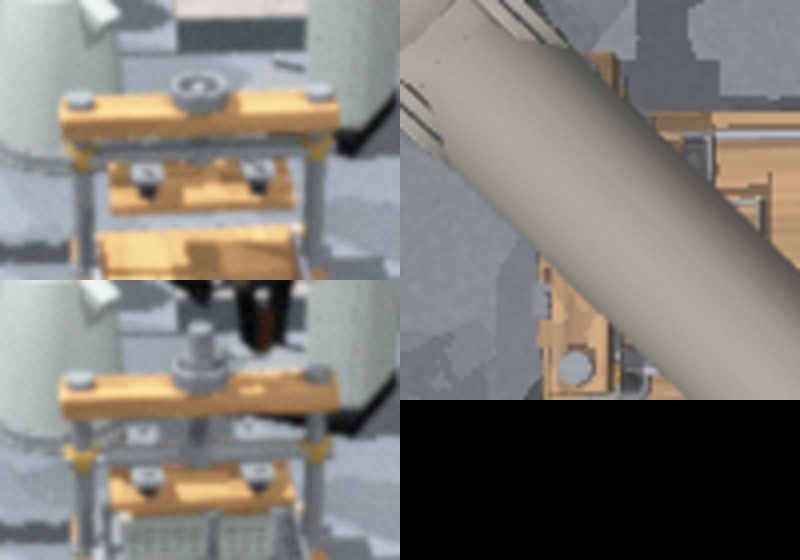

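The lower-left view shows the crank seated in the collar and the plate on the moulds, with the bolt heads at (145,430) now standing above the yoke, so the springs are squeezed. I'll track the yellow yoke clamps in the numbers to see whether the yoke has stopped.

```bash
python3 - <<'E'
from h import *
m=bot.camera_model("side")
for y in (0,.025,.03): print(y,proj("side",[.567-.116,.289,.17-y],m))
f=lambda n:cv2.imread(f"pics/{n}.png")
ims=[("raw",f("side_raw")),("s3@839",f("side3")),("s4@972",f("side4")),("s5@1310",f("side5")),("now@1350",bot.snapshot("side"))]
for n,im in ims:
    h=cv2.cvtColor(im,cv2.COLOR_BGR2HSV).astype(float); out=[]
    for c0,c1 in ((222,234),(281,292)):
        s=h[128:146,c0:c1]; w=np.where((s[...,0]>12)&(s[...,0]<32),np.clip(s[...,1]-110,0,None),0); w[:]=np.where(w.max(1,keepdims=True)>0,w,0)
        r=np.arange(128,146)[:,None]; out.append(((w*r).sum()/max(w.sum(),1),w.sum()))
    print(n,out)
E
```

```text
0 [226.76360011 130.63344438]
0.025 [226.98289281 136.25274804]
0.03 [227.026346   137.36622196]
raw [(np.float64(132.78716216216216), np.float64(592.0)), (np.float64(131.787012987013), np.float64(385.0))]
s3@839 [(np.float64(135.97053726169844), np.float64(577.0)), (np.float64(135.55479452054794), np.float64(438.0))]
s4@972 [(np.float64(135.9470468431772), np.float64(491.0)), (np.float64(136.41324921135646), np.float64(317.0))]
s5@1310 [(np.float64(136.74054054054054), np.float64(555.0)), (np.float64(136.93498452012383), np.float64(323.0))]
now@1350 [(np.float64(136.54059040590406), np.float64(542.0)), (np.float64(137.18153846153845), np.float64(325.0))]
```

Call:
apply_moves --motion '[[[0,0,0],[0,0,0],0.5],[[0,0,0],[0,0,0],0],[[0,0,0],[0,0,0],0],[[0,0,-3],[0,0,0],0],[[0,0,-7],[0,0,0],0]]'

```text
time: 51.95
ee_pos: [0.6268, 0.2934, 0.3328]
tcp_rot: [-1.625, -2.687, 0.004]
force: [0.6, -0.3, 1.0]
width: 0.0539
grasp_force: 0.0
```

Call:
apply_moves --motion '[[[1,-2,0],[0,0,-8.5],0],[[2,-4,0],[0,0,-17],0],[[2.4,-5.6,0],[0,0,-25.5],0],[[2.4,-5.6,0],[0,0,-34],0],[[2.4,-5.6,0],[0,0,-42.5],0]]'

```text
time: 52.45
ee_pos: [0.5661, 0.2894, 0.3343]
tcp_rot: [0.531, 3.095, 0.0]
force: [-0.6, -0.3, -0.2]
width: 0.0855
grasp_force: 0.0
```

Call:
apply_moves --motion '[[[0,0,0],[0,0,-8.5],0],[[0,0,0],[0,0,-17],0],[[0,0,0],[0,0,-24.5],0],[[0,0,0],[0,0,-24.5],0]]'

```text
time: 52.85
ee_pos: [0.5664, 0.2895, 0.3336]
tcp_rot: [-0.131, 3.139, 0.001]
force: [0.0, 0.1, 0.9]
width: 0.0865
grasp_force: 0.0
```

```bash
python3 look.py w9 knob:.266 crank_boss:.258 crank:.216
python3 - <<'E'
from h import *
for c in ("top","side"):
  m=bot.camera_model(c); im=bot.snapshot(c); cv2.imwrite(f"pics/{c}6.png",im)
  for t,z in (("knob",.266),("crank_boss",.258)):
    for d in bot.spot_point(c,t):
      p=at_z(c,d["xy"],z,m)
      if p[1]>.1: print(c,t,round(d["confidence"],2),p[:2],at_z(c,d["xy"],z+.015,m)[:2])
s=st(); print(tool(np.array(s["ee_pos"]),[.566,.2895,.2645],s["tcp_rot"]))
E
```

```text
t 52.85 pos [0.5664 0.2895 0.3336] rot [-0.1315  3.1386  0.0008] w 0.08649220770020388 F [0.0053 0.0544 0.9231] q [ 0.2453  0.6459 -1.3311  1.2121  0.6323  1.7173  0.733 ]
cam [0.4935 0.2828 0.484 ] [ 0.2659  0.0232 -0.9637]
knob 0.92 [255.3 269. ] [0.6286 0.2923]
crank_boss 0.55 [256.8 199. ] [0.5633 0.2883]
crank 0.91 [257.3 189.1] [0.5654 0.2889]
side knob 0.72 [0.62191358 0.28836099] [0.61911586 0.25672261]
side crank_boss 0.71 [0.56737221 0.31256032] [0.56564856 0.28078151]
t 53.35 pos [0.5661 0.2895 0.3337] rot [-0.1274  3.1388 -0.0002] w 0.08716792688528532 F [ 0.0273  0.7333 -0.0503] q [ 0.2449  0.645  -1.3301  1.2125  0.6316  1.7174  0.7305]
[0.0141 0.0054 6.9167]
```

Call:
apply_moves --motion '[[[0,0,3],[0,0,0],0],[[0,0,5.5],[0,0,0],0],[[0,0,6.9],[0,0,0],0],[[0,0,6.9],[0,0,0],0.5],[[0,0,6.9],[0,0,0],1]]' --grip_force 40

```text
time: 53.85
ee_pos: [0.5663, 0.2896, 0.2655]
tcp_rot: [-0.128, 3.139, 0.001]
force: [0.8, -0.1, 0.5]
width: 0.0779
grasp_force: 0.0
```

Call:
apply_moves --motion '[[[0,0,0],[0,0,0],1],[[0,0,0],[0,0,0],1],[[0,0,0],[0,0,0],1],[[0,0,0],[0,0,0],1],[[0,0,0],[0,0,0],1]]'

```text
time: 54.35
ee_pos: [0.5662, 0.2895, 0.2647]
tcp_rot: [-0.128, 3.139, -0.0]
force: [-0.4, -0.2, 1.1]
width: 0.039
grasp_force: 0.0
```

Call:
apply_moves --motion '[[[0,0,0.2],[0,0,0],1],[[0,0,0.3],[0,0,0],1],[[0,0,0.3],[0,0,0],1]]'

```text
time: 54.65
ee_pos: [0.5662, 0.2893, 0.2615]
tcp_rot: [0.128, -3.139, 0.0]
force: [0.5, -0.8, 0.8]
width: 0.023
grasp_force: 40.4
```

```bash
python3 - <<'E'
from h import *
s=st(); print(np.array(s["torque"]))
E
```

```text
t 54.65 pos [0.5662 0.2893 0.2615] rot [ 0.1282 -3.1389  0.0004] w 0.02296431347120391 F [ 0.5195 -0.7888  0.7614] q [ 0.2781  0.6822 -1.3145  1.3412  0.6562  1.592   0.7015]
[ 0.021  -0.128  -0.0199]
```

Call:
apply_moves --motion '[[[0,0,0.2],[0,0,0],1],[[0,0,0.4],[0,0,0],1],[[0,0,0.4],[0,0,0],1]]'

```text
time: 54.95
ee_pos: [0.5665, 0.2895, 0.2612]
tcp_rot: [-0.127, 3.136, 0.001]
force: [-5.3, -7.3, 26.7]
width: 0.023
grasp_force: 40.0
```

Call:
apply_moves --motion '[[[0,0,-0.3],[0,0,5],1],[[0,0,-0.3],[0,0,10],1],[[0,0,-0.3],[0,0,15],1],[[0,0,-0.3],[0,0,15],1]]'

```text
time: 55.35
ee_pos: [0.566, 0.2893, 0.2614]
tcp_rot: [0.287, 3.128, -0.001]
force: [-3.3, -2.0, 6.6]
width: 0.023
grasp_force: 40.4
```

```bash
python3 - <<'E'
from h import *
s=st(); print(np.array(s["torque"]),2*np.degrees(np.arctan2(s["tcp_rot"][1],s["tcp_rot"][0])))
b=bot.snapshot("side").astype(int); u=257
print(b[130:144,u-12:u+13].mean(1)[:,0].round())
E
```

```text
t 55.35 pos [0.566  0.2893 0.2614] rot [ 0.2874  3.1279 -0.0009] w 0.02295330626152928 F [-3.3003 -2.0372  6.6168] q [ 0.2627  0.6525 -1.2669  1.3429  0.6187  1.5735  0.4572]
[-0.5533  0.5295 -0.0437] 169.49900857413647
[119. 125. 127. 129. 126. 118. 120. 127. 127. 120. 112. 104. 101. 104.]
```

Call:
apply_moves --motion '[[[0,0,0],[0,0,8],1],[[0,0,0],[0,0,16],1],[[0,0,0],[0,0,24],1],[[0,0,0],[0,0,32],1],[[0,0,0],[0,0,40],1]]'

```text
time: 55.9
ee_pos: [0.566, 0.2892, 0.2614]
tcp_rot: [1.344, 2.839, -0.001]
force: [-2.6, -2.4, 5.7]
width: 0.0232
grasp_force: 40.4
```

```bash
python3 - <<'E'
from h import *
s=st(); print(np.array(s["torque"]),2*np.degrees(np.arctan2(s["tcp_rot"][1],s["tcp_rot"][0])))
for c in ("side","wrist"):
  b=bot.snapshot(c); m=bot.camera_model(c)
  for d in bot.spot_point(c,"knob"):
    p=at_z(c,d["xy"],.266,m)
    if p[1]>.15: print(c,round(d["confidence"],2),d["xy"],p,np.degrees(np.arctan2(p[1]-.2895,p[0]-.566)))
b=bot.snapshot("side").astype(int); u=257
print(b[130:144,u-12:u+13].mean(1)[:,0].round())
E
```

```text
t 55.9 pos [0.566  0.2892 0.2614] rot [ 1.3435  2.8392 -0.0007] w 0.02315540359789159 F [-2.6431 -2.3519  5.7141] q [ 0.211   0.5822 -1.1369  1.3454  0.5234  1.5325 -0.1888]
[-0.4412  0.3785  0.0239] 129.35320382363955
side 0.47 [266.8, 113.1] [0.6034 0.2393 0.266 ] -53.313925659945795
[120. 126. 129. 130. 127. 120. 120. 125. 127. 121. 111. 104. 102. 105.]
```

```bash
python3 - <<'E'
from h import *
f=lambda n:cv2.imread(f"pics/{n}.png")
now=bot.snapshot("side"); cv2.imwrite("pics/side7.png",now)
ims=[("s3",f("side3")),("s4",f("side4")),("s5",f("side5")),("s6",f("side6")),("now",now)]
raw=f("side_raw")
def up(im): return cv2.resize(im,None,fx=8,fy=8,interpolation=cv2.INTER_CUBIC)
def trk(a,b,box,dr=10):
    c0,c1,r0,r1=box; t=up(a[r0:r1,c0:c1]); s=up(b[r0-2:r1+dr,c0-1:c1+1]); m=cv2.matchTemplate(s,t,cv2.TM_CCOEFF_NORMED); _,v,_,l=cv2.minMaxLoc(m); return round(l[1]/8-2,2),round(v,2)
for nm,box in [("clampL",(221,234,128,138)),("clampR",(281,292,127,137)),("boltL",(236,250,134,146)),("boltR",(265,278,134,146)),("plateL",(232,246,140,150)),("plateR",(270,284,140,150)),("collar/beam",(240,275,120,130))]:
    print(nm,*[(n,)+trk(raw,im,box) for n,im in ims])
# from s3 on
for nm,box in [("clampL",(221,234,131,141)),("clampR",(281,292,131,141)),("plateR",(266,284,144,153))]:
    print("s3->",nm,*[(n,)+trk(ims[0][1],im,box,8) for n,im in ims[1:]])
E
```

```text
clampL ('s3', 3.62, 0.73) ('s4', 4.38, 0.67) ('s5', 5.25, 0.58) ('s6', 5.12, 0.66) ('now', 5.25, 0.66)
clampR ('s3', 4.25, 0.68) ('s4', 0.38, 0.66) ('s5', 0.25, 0.63) ('s6', 0.25, 0.63) ('now', 0.25, 0.63)
boltL ('s3', 4.0, 0.97) ('s4', 4.62, 0.94) ('s5', 5.25, 0.84) ('s6', 5.25, 0.84) ('now', 5.25, 0.84)
boltR ('s3', 4.62, 0.61) ('s4', 4.38, 0.95) ('s5', 5.0, 0.86) ('s6', 5.0, 0.86) ('now', 5.0, 0.81)
plateL ('s3', 3.88, 0.83) ('s4', 4.12, 0.78) ('s5', 4.5, 0.66) ('s6', 4.5, 0.66) ('now', 4.5, 0.67)
plateR ('s3', 4.62, 0.78) ('s4', 4.62, 0.78) ('s5', 5.12, 0.69) ('s6', 5.12, 0.69) ('now', 5.12, 0.71)
collar/beam ('s3', -0.12, 0.71) ('s4', 0.25, 0.88) ('s5', 0.25, 0.84) ('s6', 0.12, 0.94) ('now', 0.25, 0.84)
s3-> clampL ('s4', 0.25, 0.9) ('s5', 1.12, 0.79) ('s6', 1.0, 0.87) ('now', 1.0, 0.88)
s3-> clampR ('s4', 0.12, 0.97) ('s5', 0.5, 0.89) ('s6', 0.5, 0.89) ('now', 0.5, 0.89)
s3-> plateR ('s4', 0.0, 0.73) ('s5', 0.5, 0.68) ('s6', 0.5, 0.67) ('now', 0.5, 0.67)
```

```bash
cat > kn.py <<'E'
from h import *
s=bot.sense(); np.set_printoptions(precision=3,suppress=True); print("z",s["ee_pos"][2],"F",np.array(s["force"]),"T",np.array(s["torque"]),"a",2*np.degrees(np.arctan2(s["tcp_rot"][1],s["tcp_rot"][0])))
b=bot.snapshot("side"); m=bot.camera_model("side")
h=cv2.cvtColor(b,cv2.COLOR_BGR2HSV).astype(int); g=b.astype(int)
w=(g[...,2]-g[...,0]>25)&(g[...,2]<125)&(g[...,1]<75); w[:92]=0; w[125:]=0; w[:,:225]=0; w[:,300:]=0
ij=np.argwhere(w); print(len(ij), ij.mean(0) if len(ij) else "", at_z("side",ij.mean(0)[::-1],.266,m) if len(ij) else "")
E
python3 kn.py
```

```text
z 0.26136841285772894 F [-2.994 -3.42   7.388] T [-0.642  0.54  -0.123] a 129.74400511052508
39 [106.231 263.513] [0.595 0.299 0.266]
```

Call:
apply_moves --motion '[[[0,0,0],[0,0,8],1],[[0,0,0.1],[0,0,16],1],[[0,0,0.2],[0,0,24],1],[[0,0,0.2],[0,0,32],1]]' --grip_force 60

```text
time: 56.65
ee_pos: [0.5658, 0.2891, 0.2612]
tcp_rot: [2.072, 2.359, -0.0]
force: [-8.7, -8.6, 20.6]
width: 0.0226
grasp_force: 60.5
```

```bash
python3 kn.py
```

```text
z 0.2612440953257113 F [-8.676 -8.595 20.597] T [-1.895  1.905  0.319] a 97.42885577037909
50 [110.52 257.76] [0.571 0.263 0.266]
```

Call:
apply_moves --motion '[[[0,0,-0.8],[0,0,0],1],[[0,0,-1.8],[0,0,0],1],[[0,0,-3],[0,0,0],1],[[0,0,-3],[0,0,0],1],[[0,0,-3],[0,0,0],1]]'

```text
time: 57.2
ee_pos: [0.5663, 0.2899, 0.2895]
tcp_rot: [2.067, 2.366, 0.002]
force: [-0.1, -0.7, -3.2]
width: 0.0227
grasp_force: 60.4
```

Call:
apply_moves --motion '[[[0,0,0.6],[0,0,0],1],[[0,0,1.2],[0,0,0],1],[[0,0,1.2],[0,0,0],1]]'

```text
time: 57.5
ee_pos: [0.5658, 0.2889, 0.275]
tcp_rot: [-2.067, -2.365, 0.003]
force: [-0.9, 0.2, -2.4]
width: 0.023
grasp_force: 60.4
```

Call:
apply_moves --motion '[[[0,0,0.3],[0,0,0],1],[[0,0,0.6],[0,0,0],1],[[0,0,0.6],[0,0,0],1]]'

```text
time: 57.8
ee_pos: [0.5658, 0.2891, 0.2702]
tcp_rot: [-2.068, -2.365, 0.002]
force: [-2.9, -1.4, -1.7]
width: 0.023
grasp_force: 60.4
```

```bash
python3 kn.py
```

```text
z 0.27015645056410886 F [-2.938 -1.406 -1.666] T [-0.512  0.494  0.025] a -262.31733288210125
42 [112.  259.5] [0.577 0.25  0.266]
```

Call:
apply_moves --motion '[[[0,0,0.3],[0,0,0],1],[[0,0,0.6],[0,0,0],1],[[0,0,0.9],[0,0,0],1],[[0,0,0.9],[0,0,0],1]]'

```text
time: 58.25
ee_pos: [0.5659, 0.2894, 0.2631]
tcp_rot: [2.067, 2.365, 0.0]
force: [-5.9, -5.1, 11.4]
width: 0.0226
grasp_force: 60.4
```

```bash
python3 kn.py
```

```text
z 0.2630666728954016 F [-5.892 -5.056 11.411] T [-1.376  1.641  0.021] a 97.68408419837469
41 [112.805 259.073] [0.575 0.243 0.266]
```

Call:
apply_moves --motion '[[[0,0,0],[0,0,6],1],[[0,0,0],[0,0,12],1]]'

```text
time: 58.5
ee_pos: [0.5659, 0.2893, 0.2625]
tcp_rot: [2.307, 2.131, -0.0]
force: [-4.7, -4.4, 5.1]
width: 0.0229
grasp_force: 60.4
```

```bash
python3 kn.py
```

```text
z 0.26248475158841467 F [-4.672 -4.37   5.125] T [-1.175  1.305  0.104] a 85.45973272868092
41 [113.488 256.122] [0.563 0.238 0.266]
```

Call:
apply_moves --motion '[[[0,0,0],[0,0,6],1],[[0,0,0],[0,0,12],1]]'

```text
time: 58.75
ee_pos: [0.5659, 0.2891, 0.2616]
tcp_rot: [2.518, 1.878, -0.001]
force: [-3.1, -2.8, -1.4]
width: 0.0227
grasp_force: 60.4
```

```bash
python3 kn.py
```

```text
z 0.26164036448875094 F [-3.053 -2.79  -1.403] T [-0.858  0.673  0.008] a 73.44510931805338
42 [113.786 252.595] [0.55  0.236 0.266]
```

Call:
apply_moves --motion '[[[0,0,0],[0,0,6],1],[[0,0,0],[0,0,12],1]]'

```text
time: 59.0
ee_pos: [0.5662, 0.2892, 0.2615]
tcp_rot: [2.699, 1.608, -0.0]
force: [-2.0, -2.7, -0.3]
width: 0.0226
grasp_force: 60.4
```

```bash
python3 kn.py
```

```text
z 0.26150462679568626 F [-1.966 -2.683 -0.311] T [-0.657  0.447  0.036] a 61.566096262722475
48 [110.812 250.708] [0.544 0.262 0.266]
```

Call:
apply_moves --motion '[[[0,0,-1],[0,0,0],1],[[0,0,-2.5],[0,0,0],1],[[0,0,-4.5],[0,0,0],1],[[0,0,-7.5],[0,0,0],1],[[0,0,-8],[0,0,0],1]]'

```text
time: 59.55
ee_pos: [0.5669, 0.2907, 0.3465]
tcp_rot: [-2.695, -1.614, -0.01]
force: [-0.2, 0.3, -2.4]
width: 0.0228
grasp_force: 60.4
```

```bash
python3 - <<'E'
from h import *
st()
b=bot.snapshot("side"); cv2.imwrite("pics/side8.png",b); f=lambda n:cv2.imread(f"pics/{n}.png").astype(float)
L=[f(n) for n in ("side_raw","side3","side4","side5","side7","side8")]
m=bot.camera_model("side")
for u0,u1 in ((236,240),(251,262),(274,279)):
  print(u0)
  for r in range(128,156): print(r,*[ "%3d/%3d"%(x[r,u0:u1].mean(0)[2],x[r,u0:u1].mean(0)[0]) for x in L])
E
```

```text
t 59.55 pos [0.5669 0.2907 0.3465] rot [-2.6947 -1.6139 -0.0102] w 0.022781911721145135 F [-0.2076  0.333  -2.3646] q [ 0.0718  0.4653 -0.928   1.1982  0.3693  1.6393 -1.2641]
236
128 142/ 78 139/ 75 140/ 76 139/ 75 140/ 75 139/ 76
129 129/ 93 128/ 93 122/ 87 123/ 88 124/ 87 120/ 83
130 114/106 126/123 117/112 112/106 113/107 110/106
131  94/ 99 131/138 124/131 118/124 118/125 118/125
132  93/100 136/144 133/142 130/138 133/141 131/139
133 110/116 131/139 132/142 132/142 134/142 131/140
134 118/119 117/126 121/131 127/134 129/135 128/134
135 136/115 111/119 111/122 129/128 131/129 129/127
136 152/103 122/131 110/118 121/123 122/124 122/124
137 159/ 95 118/125 122/130 125/130 125/132 123/130
138 154/ 89 119/122 126/135 131/140 133/142 129/137
139 142/ 79 156/126 131/127 128/136 129/138 126/135
140 137/ 75 202/130 149/115 118/121 121/124 118/121
141 156/ 81 186/109 153/ 98 117/ 98 119/ 99 118/ 98
142 210/109 160/ 91 142/ 84 129/ 84 132/ 85 129/ 84
143 229/125 145/ 83 138/ 78 136/ 80 138/ 84 137/ 82
144 233/130 152/ 83 151/ 82 158/ 92 159/ 91 158/ 89
145 232/130 189/100 189/102 194/108 
[... 2755 characters left out ...]
 166/118 154/103 165/115
143 160/ 83 155/ 99 165/115 173/122 166/114 172/123
144 165/ 83 164/ 93 159/100 164/114 161/111 163/113
145 155/ 78 160/ 82 157/ 86 154/ 95 153/ 95 154/ 95
146 147/ 83 159/ 81 156/ 81 158/ 86 156/ 86 157/ 86
147 146/124 157/ 79 158/ 81 164/ 84 162/ 83 165/ 85
148 159/169 162/ 83 160/ 82 173/ 89 172/ 88 171/ 88
149 167/186 153/ 77 151/ 77 160/ 81 159/ 81 158/ 80
150 186/184 142/ 77 140/ 75 142/ 78 144/ 78 140/ 76
151 225/168 132/ 98 130/ 97 129/ 97 132/ 97 129/ 97
152 238/153 135/131 133/129 133/128 135/131 133/128
153 241/146 122/126 124/128 122/127 124/127 121/123
154 237/137 119/124 116/122 116/121 118/123 117/122
155 203/107 118/125 117/123 116/122 117/123 117/123
```

The yoke and plate have been steady since the force build-up and stayed so after lift-off, so the press is wound to its stop. Carrying the crank back to the board.

Call:
apply_moves --motion '[[[-4.2,1.8,0],[0,0,0],1],[[-8.4,3.6,0],[0,0,0],1],[[-12.6,5.4,0],[0,0,0],1],[[-16.8,7.2,0],[0,0,0],1],[[-21,9.1,0],[0,0,0],1]]'

```text
time: 60.1
ee_pos: [0.5461, 0.0597, 0.3411]
tcp_rot: [2.696, 1.613, -0.0]
force: [0.9, -0.3, -2.3]
width: 0.0229
grasp_force: 60.4
```

Call:
apply_moves --motion '[[[-4.2,1.8,0],[0,0,0],1],[[-8.4,3.6,0],[0,0,0],1],[[-12.6,5.4,0],[0,0,0],1],[[-16.8,7.2,0],[0,0,0],1],[[-21,9.1,0],[0,0,0],1]]'

```text
time: 60.6
ee_pos: [0.5265, -0.1684, 0.3413]
tcp_rot: [2.696, 1.613, -0.0]
force: [1.2, -0.8, -3.1]
width: 0.0225
grasp_force: 60.4
```

Call:
apply_moves --motion '[[[-4.2,1.8,0],[0,0,0],1],[[-8.4,3.6,0],[0,0,0],1],[[-12.6,5.4,0],[0,0,0],1],[[-17.6,7.7,0],[0,0,0],1],[[-17.6,7.7,0],[0,0,0],1]]'

```text
time: 61.1
ee_pos: [0.5084, -0.3659, 0.3393]
tcp_rot: [-2.703, -1.6, 0.005]
force: [-0.4, -0.5, -3.2]
width: 0.0229
grasp_force: 60.4
```

```bash
python3 look.py w10 jar:.006 board_top:.006
python3 - <<'E'
from h import *
s=st(); print(tool(np.array(s["ee_pos"]),[.51,-.362,.055],s["tcp_rot"]),R.from_rotvec(s["tcp_rot"]).as_matrix()[:,2])
for c in ("top","side"):
  m=bot.camera_model(c); bot.snapshot(c)
  for t in ("jar","board_top"):
    for d in bot.spot_point(c,t)[:2]: print(c,t,round(d["confidence"],2),at_z(c,d["xy"],.006,m)[:2])
E
```

```text
t 61.1 pos [ 0.5084 -0.3659  0.3393] rot [-2.7031 -1.5995  0.0049] w 0.022856093831761414 F [-0.4161 -0.5365 -3.238 ] q [ 1.0289  0.3796 -0.6703  1.2454  0.2344  1.595  -0.1027]
cam [ 0.5438 -0.3024  0.4895] [-0.1315 -0.2343 -0.9632]
jar 0.57 [195.4 173.3] [ 0.3931 -0.3346]
board_top 0.69 [231.6 164.8] [ 0.4601 -0.3532]
t 61.25 pos [ 0.5116 -0.3577  0.3408] rot [-2.6953 -1.6111 -0.0008] w 0.02295783918733879 F [-0.938   0.3957 -1.8577] q [ 1.0245  0.3749 -0.6775  1.2494  0.2304  1.5949 -0.106 ]
[-0.4828  0.0936 28.5762] [-0.0003  0.0015 -1.    ]
top jar 0.61 [ 0.3825 -0.3163]
top board_top 0.78 [ 0.4472 -0.3612]
side jar 0.69 [ 0.3979 -0.338 ]
side board_top 0.67 [ 0.4542 -0.3471]
```

Call:
apply_moves --motion '[[[0,0,5],[0,0,0],1],[[0,0,10],[0,0,0],1],[[0,0,15],[0,0,0],1],[[0,0,20],[0,0,0],1],[[0,0,24],[0,0,0],1]]'

```text
time: 62.05
ee_pos: [0.5106, -0.3573, 0.099]
tcp_rot: [-2.696, -1.611, 0.001]
force: [0.8, -0.7, -2.2]
width: 0.0226
grasp_force: 60.4
```

Call:
apply_moves --motion '[[[0,0,2],[0,0,0],1],[[0,0,3.5],[0,0,0],1],[[0,0,4.3],[0,0,0],1],[[0,0,4.3],[0,0,0],1],[[0,0,4.3],[0,0,0],1]]'

```text
time: 62.55
ee_pos: [0.5122, -0.3584, 0.0599]
tcp_rot: [2.696, 1.61, 0.001]
force: [0.6, 0.1, -1.5]
width: 0.023
grasp_force: 60.4
```

Call:
apply_moves --motion '[[[0,0,0.2],[0,0,0],1],[[0,0,0.4],[0,0,0],1],[[0,0,0.4],[0,0,0],1]]'

```text
time: 62.85
ee_pos: [0.5115, -0.3582, 0.0548]
tcp_rot: [2.697, 1.61, -0.0]
force: [-0.3, -1.0, -2.2]
width: 0.0228
grasp_force: 60.4
```

Call:
apply_moves --motion '[[[0,0,0.1],[0,0,0],1],[[0,0,0.2],[0,0,0],1],[[0,0,0.3],[0,0,0],1],[[0,0,0.3],[0,0,0],1]]'

```text
time: 63.25
ee_pos: [0.5114, -0.3581, 0.0515]
tcp_rot: [-2.697, -1.611, 0.0]
force: [-0.9, 0.7, -1.8]
width: 0.0227
grasp_force: 60.4
```

Call:
apply_moves --motion '[[[0,0,0.1],[0,0,0],1],[[0,0,0.2],[0,0,0],1],[[0,0,0.2],[0,0,0],1]]'

```text
time: 63.55
ee_pos: [0.5116, -0.3582, 0.0513]
tcp_rot: [2.697, 1.61, -0.001]
force: [-5.7, 3.6, 13.7]
width: 0.0226
grasp_force: 60.5
```

Contact is where it should be, which also confirms the crank had been fully seated. Releasing it and moving clear.

Call:
apply_moves --motion '[[[0,0,-0.1],[0,0,0],0.6],[[0,0,-0.1],[0,0,0],0.2],[[0,0,-0.1],[0,0,0],0],[[0,0,-0.1],[0,0,0],0],[[0,0,-0.1],[0,0,0],0]]'

```text
time: 64.05
ee_pos: [0.5115, -0.3581, 0.0505]
tcp_rot: [-2.697, -1.611, -0.0]
force: [0.9, -0.4, -0.7]
width: 0.0549
grasp_force: 0.0
```

Call:
apply_moves --motion '[[[0,0,-2],[0,0,0],0],[[0,0,-6],[0,0,0],0],[[0,0,-11],[0,0,0],0],[[0,0,-16],[0,0,0],0],[[0,0,-20],[0,0,0],0]]'

```text
time: 64.55
ee_pos: [0.5118, -0.3581, 0.2539]
tcp_rot: [2.695, 1.61, 0.002]
force: [0.2, -0.8, -0.1]
width: 0.0857
grasp_force: 0.0
```

Call:
apply_moves --motion '[[[-5,0,0],[0,0,0],0],[[-10,0,0],[0,0,0],0],[[-10,0,0],[0,0,0],0]]'

```text
time: 64.85
ee_pos: [0.4584, -0.454, 0.2499]
tcp_rot: [2.705, 1.595, -0.006]
force: [-1.1, -1.0, -0.1]
width: 0.0872
grasp_force: 0.0
```

```bash
python3 look.py w11 crank:.006 crank_boss:.048 knob:.056 jar:.006
python3 - <<'E'
from h import *
for c in ("side","top"):
  m=bot.camera_model(c); b=bot.snapshot(c)
  for t,z in (("crank",.006),("crank_boss",.048),("jar",.006),("mould_mid1",.031),("mould_small",.031),("tray",.031),("tray_handle",.063)):
    for d in bot.spot_point(c,t)[:3]: print(c,t,round(d["confidence"],2),at_z(c,d["xy"],z,m)[:2])
  if c=="side":
    f=cv2.imread("pics/side5.png").astype(float); print(np.abs(f[134:156,251:262]-b[134:156,251:262]).mean())
E
```

```text
t 64.85 pos [ 0.4584 -0.454   0.2499] rot [ 2.7051  1.5951 -0.0065] w 0.0871524220650124 F [-1.1026 -1.0265 -0.1452] q [ 1.1561  0.4374 -0.6231  1.3515  0.2565  1.4326  0.0375]
cam [ 0.4939 -0.3902  0.4001] [-0.1321 -0.2359 -0.9628]
crank 0.94 [400.9 158.9] [ 0.6508 -0.5467]
crank 0.79 [263.2 210.9] [ 0.4319 -0.5196]
crank 0.68 [256.   88.1] [ 0.5099 -0.3558]
crank_boss 0.98 [422.8 167.3] [ 0.6557 -0.5549]
crank_boss 0.94 [252.5  83.7] [ 0.5069 -0.3529]
crank_boss 0.6 [262.  227.2] [ 0.4251 -0.5267]
knob 0.8 [321.9 240.4] [ 0.4914 -0.5825]
knob 0.69 [257.  140.1] [ 0.4788 -0.4151]
knob 0.61 [378.7 136.4] [ 0.6165 -0.486 ]
jar 0.78 [174.4 116. ] [ 0.3898 -0.3319]
side crank 0.7 [ 0.51533922 -0.36698273]
side crank 0.67 [ 0.64949725 -0.56505899]
side crank 0.67 [ 0.44035642 -0.53011088]
side crank_boss 0.94 [ 0.65655285 -0.55459894]
side crank_boss 0.93 [ 0.43178502 -0.51575175]
side crank_boss 0.87 [ 0.51423716 -0.35704411]
side jar 0.75 [ 0.39616434 -0.34033594]
side mould_mid1 0.56 [0.54852389 0.276316  ]
side mould_small 0.73 [0.61981809 0.28348262]
side tray 0.96 [0.55406002 0.30653935]
side tray 0.33 [0.61379461 0.28535478]
side tray_handle 0.95 [0.57238001 0.1781343 ]
5.3264462809917354
top crank 0.71 [ 0.65308688 -0.54962854]
top crank 0.55 [ 0.51032981 -0.35421998]
top crank_boss 0.53 [ 0.5050722  -0.34807558]
top crank_boss 0.51 [ 0.65149576 -0.55484854]
top jar 0.78 [ 0.38410435 -0.32960368]
top jar 0.47 [0.55010488 0.29251582]
top tray 0.63 [0.56122059 0.28671167]
top tray_handle 0.61 [0.57641713 0.16925456]
```

```bash
python3 -c "
from workcell import bot
print(bot.hand_in())"
```

```text
the job is handed in; nothing more can be done
None
```

I handed the job in at about 65 s. The jar and the small crank are standing on the glass board, and both moulds present (one mid, one small) are in the tray, pushed home. The press reads as wound down to its stop, but I judged that from the pictures: the yoke and plate had stopped moving while the crank still turned on freely, though it should have stopped dead there.

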